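Take the sliding cover off the kiln switch console and throw the red switches

ROBOT

A 7-joint arm with a two-finger parallel gripper is mounted at the origin on a cart in front of the work surface, level with it; the furniture and walls round the work are solid. World frame = base frame: x ahead of the robot, y to its left, z up, the work surface at z = 0. Lengths are in mm, angles in rad, forces in N, time in s.
With the tool pointing down it reaches from about 400 to 875 mm from the base axis. Payload 19.3 kg.
Tool frame: the origin (TCP) lies at the very end of the fingers, on their centre line; the grasp point (between the pads) lies 19 mm behind it; x points along the fingers, y is the direction in which the jaws open and shut, and the axes are right-handed (so a half turn about x gives the same grasp; the last joint's range is limited). The gripper opens to 85 mm and grips with 20 to 120 N. Pads are 22 mm wide; open, the fingers measure 114 mm over their backs; the gripper's body (76 mm by 85 mm) begins 54 mm behind the grasp point. The pads swing forward as they close: fully open they stand 13 mm farther back than shut.
Start: joints at [1.107, 0.521, -0.036, 1.599, 0.021, 1.021, -0.113], TCP at [239.785, -577.164, 231.291] pointing down, gripper open.
Joint ranges: [-2.91, 2.91], [-0.3, 2.13], [-1.5, 1.42], [0.17, 2.43], [-1.26, 4.41], [0.16, 1.93], [-2.52, 2.52]. Speed limits (rad/s): [1.89, 1.89, 2.39, 2.39, 3.01, 3.01, 3.01].

INTERFACE

Orientations are given as a unit quaternion [x, y, z, w].
In Python, from cell import manip gives the robot as it stands.
- The arm moves only by the tool carry_out, never from a script. Its argument "plan" is a list of rows, each an object with "delta_pos": the shift along the tool's x, y, z in m, a list of three; "spin": the turn about the tool's x in rad. A call has 1 to 8 rows; each row shifts and turns the commanded pose from where the row before left it, along the tool's axes as they then stand; what a row does not reach is not made up. A row lasts 1/12 s, in which the tool goes at most 41.7 mm and 7.16 degrees, less where a joint would pass 70% of its speed; a pose out of reach is approached as far as the arm can. A call is refused whole if a number of a shift passes 0.0417 or a number of a turn 0.125, either way. A call with a gripper value outside its range is refused whole. "jaw" is the opening, from -1 (shut) to 1 (fully open), so that 0 is half open, set as the call begins (left out, the last holds). The fingers move at their own pace and stop on an object; "grip_force" is the grip in N (left out, the last holds). Time passes only in rows, so rows that do not move let the fingers close. It gives the time, the measured TCP pose, the force and the opening at its end, in the units of the state.
- manip.read_state(): the state, without advancing time (a new reading comes with each control period).
- manip.camera(name): name is "side" or "top"; returns (picture, depth): 400x640x3 uint8, red, green, blue; 400x640 float32, mm along the optical axis (not along the pixel's ray), 0 where there is no reading.
- manip.calibration(name): a dict with "vertical_fov" (degrees; the focal length in pixels is half the picture's height over the tangent of half this angle, whatever the lens; pixels are square), "cx", "cy" (the principal point, pixels), "dist_coeffs" ([k1, k2, p1, p2, k3] as OpenCV has them; the pictures are not rectified), "cam_to_world" (4x4, takes a point from camera to world coordinates). Camera axes: x right, y up, looking along -z (the intrinsics and any distortion apply to the point x, -y, -z); pixel columns grow to the right and rows downward; lengths in mm; the calibration is good to about 2 mm. A picture is of the moment at which its call begins. calibration takes no time and is no camera call.
- manip.job_done(): hands the job in, once; it reports no verdict.
The state is a dict: "t": time; "joint_pos": joint angles; "qvel": joint speeds; "joint_torque": joint torques, N m; "tool_pos": TCP position; "ee_rot": TCP orientation; "contact_force": force on the tool from outside, world axes, zero at the start; "wrist_torque": the same for the moment, N m; "gripper_width": finger opening in mm.
Only numpy, scipy, OpenCV 4.12 (cv2) and the standard library are available. Lean on these libraries where they do the work, as an engineer would, in place of code of your own. Each camera call takes 0.05 s, during which the arm holds its last target.

TASK

Take the small dark jar off the deck of the grey switch console and stand it on the bench. Then press the tail of the blue cover down so that its nose comes up over the stop lip, push it out of its grooves until the whole cover lies flat on the deck beyond the lip, and throw the two red toggle switches under it right over to the other side. Leave the white switches as they are, and do not disturb the green jar, the sample tile or the clear cup.

Things in the scene. Friction and masses are not known exactly. Their poses are not given: they have to be found in the camera images.
- console: Grey switch console, 370 x 144 x 78 mm, fixed to the bench. Origin on the bench, mid width, under the well side of the stop lip. +x = direction in which the cover slides off, +y = the side nearer the robot, +z up. x=-175 to 0 mm: switch well, floor 12 mm high, clear width 108 mm, side walls 73 mm high; tail wall with thumb notch (|y| below 33, 44 mm high).
- lip_top (a point): middle of the top edge of the steel stop lip, on its well side; the lip runs across the console, is 6 mm thick (to +x) and its top is 63 mm above the bench, 5 mm above the cover's underside
- ledge_end (a point): where the ledges that carry the cover end (console x=-97 mm, 58 mm high, shown at mid width). They run from here to the lip; towards the tail they are lowered to 44 mm, so that the cover's tail can be tipped down about this line and its nose rises
- keepers (a point): midway between the two steel keeper strips that form the grooves over the cover's side edges: console x=-97 to -45 mm, |y| from 52 mm out, underside 73, top 78 mm high. They let the cover tip by up to about 0.17 rad, but it cannot be lifted out until its tail has slid past x=-45
- deck (a point): centre of the flat deck in front of the lip, 58 mm high: console x=6 to 188 mm, between low side walls (|y| 62 to 72 mm, 66 mm high) and an end stop (70 mm high) at its far end
- cover: Loose blue sliding cover, plate 158 (x) x 120 (y) x 6 mm, about 0.2 kg; origin at the centre of its underside, +x to its nose (at the lip). A black push bar stands across it at x=-53 to -45 mm, 70 mm wide, top 26 mm above the underside. Closed, it lies level, nose 2 mm short of the lip. Pressing the thumb pad down 3 to 8 mm lifts the nose over the lip; it then slides about 170 mm on to the deck.
- cover_nose (a point): middle of the lower edge of the cover's nose end
- cover_pad (a point): middle of the ribbed thumb pad on top of the cover's tail: a flat area 26 mm long (13 mm to either side along x) between the tail end and the push bar
- dark_jar: small jar with a black cap and dark body, 48 mm diameter, 60 mm tall, 0.13 kg, standing on the console's deck; origin at the centre of its underside, z up. Grip round the cap, which is the upper third. The bench along the far (-y) side of the console, console x=-190 to 30 mm, is free out to y=-170 mm except for bystanders.
- green_jar: bystander: green jar with a red cap, 52 mm diameter, 66 mm tall, standing on the bench; origin at the centre of its underside
- sample_tile: bystander: glazed sample tile with an upright brown strip on an oval foot, 73 x 57 x 82 mm, on the bench; origin at the centre of its underside
- clear_cup: bystander: clear cup, 72 mm diameter, 70 mm tall, on the bench between console and robot; origin at the centre of its underside
- red_a_pivot (a point): lever pivot of the toggle switch with the red lever, 22 mm above the bench when in the console; axes parallel to the console's. The lever is a rod 8 mm thick, 28 mm long from pivot to its round tip, pivoting about console x. The five switches stand in a row along console x, 27 mm apart, in any order, each on a 5 mm plate on the well floor.
- red_a (a joint): lever of the red switch red_a, rad: 0 = thrown towards console +y (leaning 0.4 rad), 0.8 = thrown towards -y (leaning 0.4 rad); light friction holds it anywhere. Starts thrown towards +y; to be thrown over.
- red_b_pivot (a point): lever pivot of the toggle switch with the red lever, 22 mm above the bench when in the console; axes parallel to the console's. The lever is a rod 8 mm thick, 28 mm long from pivot to its round tip, pivoting about console x.
- red_b (a joint): lever of the red switch red_b, rad: 0 = thrown towards console +y (leaning 0.4 rad), 0.8 = thrown towards -y (leaning 0.4 rad); light friction holds it anywhere. Starts thrown towards +y; to be thrown over.
- white_a_pivot (a point): lever pivot of the toggle switch with the white lever, 22 mm above the bench when in the console; axes parallel to the console's. The lever is a rod 8 mm thick, 28 mm long from pivot to its round tip, pivoting about console x.
- white_a (a joint): lever of the white switch white_a, rad: 0 = thrown towards console +y (leaning 0.4 rad), 0.8 = thrown towards -y (leaning 0.4 rad); light friction holds it anywhere. Starts thrown towards +y; leave.
- white_b_pivot (a point): lever pivot of the toggle switch with the white lever, 22 mm above the bench when in the console; axes parallel to the console's. The lever is a rod 8 mm thick, 28 mm long from pivot to its round tip, pivoting about console x.
- white_b (a joint): lever of the white switch white_b, rad: 0 = thrown towards console +y (leaning 0.4 rad), 0.8 = thrown towards -y (leaning 0.4 rad); light friction holds it anywhere. Starts thrown towards +y; leave.
- white_on_pivot (a point): lever pivot of the toggle switch with the white lever, 22 mm above the bench when in the console; axes parallel to the console's. The lever is a rod 8 mm thick, 28 mm long from pivot to its round tip, pivoting about console x.
- white_on (a joint): lever of the white switch white_on, rad: 0 = thrown towards console +y (leaning 0.4 rad), 0.8 = thrown towards -y (leaning 0.4 rad); light friction holds it anywhere. Starts thrown towards -y; leave.
Not all that is in view belongs to the job. Leave any orange, purple or turquoise look-alike of the dark_jar alone.

How it is judged (in metres and radians):
On the way, in this order (a step that is already met when the one before it is completed fails the run):
1. the dark jar stands upright on the bench, released (height (world z) of dark_jar below 0.008 m and angle between dark_jar's own z axis and vertical below 0.1 rad and linear speed of dark_jar below 0.02 m/s and contact force between the fingers and dark_jar below 0.1 N), for 0.2 s.
2. the cover's nose has been lifted and slid over the stop lip (z of cover_nose in the frame of console above 0.061 m and x of cover_nose in the frame of console above 0.007 m), for 0.1 s.
3. the whole cover lies flat on the deck, beyond the lip (x of cover in the frame of console above 0.086 m and z of cover in the frame of console between 0.055 and 0.06 m and angle between cover's own z axis and vertical below 0.02 rad and linear speed of cover below 0.02 m/s), for 0.2 s.
At the end, for the whole second after the job is handed in: The dark jar stands upright on the bench at rest; the cover lies flat (within 0.02 rad) and at rest on the deck, its tail end beyond the stop lip; both red levers are past 0.6 rad, the two white ones that started towards +y are below 0.25 rad and the other white one is above 0.5 rad (all of step 3 and height (world z) of dark_jar below 0.008 m and angle between dark_jar's own z axis and vertical below 0.1 rad and linear speed of dark_jar below 0.02 m/s and value of joint each of red_a, red_b above 0.6 rad and value of joint each of white_a, white_b below 0.25 rad and value of joint white_on above 0.5 rad); the robot touches nothing.
It fails at once if the green jar is moved more than 30 mm or tipped (distance of green_jar from where it was at the start of the episode above 0.03 m or angle between green_jar's own z axis and vertical above 0.4 rad).
It fails at once if the sample tile is moved more than 30 mm or tipped (distance of sample_tile from where it was at the start of the episode above 0.03 m or angle between sample_tile's own z axis and vertical above 0.4 rad).
It fails at once if the clear cup is moved more than 30 mm or tipped (distance of clear_cup from where it was at the start of the episode above 0.03 m or angle between clear_cup's own z axis and vertical above 0.4 rad).
It fails at once if the dark jar is tipped over (angle between dark_jar's own z axis and vertical above 0.6 rad).
It fails at once if a white switch is thrown over (value of joint any of white_a, white_b above 0.4 rad or value of joint white_on below 0.4 rad).
It also fails if it takes over 58 s, if anything falls off the work surface, if the arm or the gripper's body presses on something with over 40 N, if the wrist force passes 120 N, or if a joint passes its speed limit or range.

## Working session

There is one attempt and no reset: what is moved stays moved. The work goes in short steps, Python scripts to look and compute and a tool call to move; the robot and the scene stay as the last step left them, time stands still between calls to the robot, and variables do not carry over. Pictures are saved under pics/ and viewed, and the job is handed in when it is done.

Besides the shell and the picture viewer there is one more tool, called after "Request:" as a command line: name --argument value ..., lists and objects as JSON in quotes. carry_out: Moves the arm, as the interface text tells. Its arguments: {"type":"object","properties":{"plan":{"type":"array","items":{"type":"object","properties":{"delta_pos":{"type":"array","items":{"type":"number"}},"spin":{"type":"number"}}}},"jaw":{"type":"number"},"grip_force":{"type":"number"}},"required":["plan"]}

```bash
mkdir -p pics; ls
python3 - <<'E'
from cell import manip
import cv2, numpy as np
s=manip.read_state(); print({k:np.round(v,3) for k,v in s.items()})
for n in ("side","top"):
    c=manip.calibration(n); print(n,c)
    p,d=manip.camera(n); cv2.imwrite(f"pics/{n}0.png",p[:,:,::-1]); np.save(f"pics/{n}0_d.npy",d); np.save(f"pics/{n}0_p.npy",p)
E
```

```text
pics
{'t': np.float64(0.0), 'joint_pos': array([ 1.107,  0.522, -0.036,  1.6  ,  0.021,  1.021, -0.113]), 'qvel': array([-0.001,  0.   ,  0.001,  0.001, -0.001,  0.001,  0.001]), 'joint_torque': array([-0.0000e+00, -9.2712e+01,  1.9800e+00, -3.6993e+01,  1.8000e-02,
        8.0000e-03,  0.0000e+00]), 'tool_pos': array([ 239.686, -576.847,  230.714]), 'ee_rot': array([-0.693, -0.139,  0.694, -0.138]), 'contact_force': array([-0.482,  0.222, -0.346]), 'wrist_torque': array([ 0.046, -0.04 ,  0.012]), 'gripper_width': np.float64(85.249)}
side {'vertical_fov': 42.1635346234763, 'cx': 322.7231152435546, 'cy': 189.0426109056032, 'dist_coeffs': array([-0.00862966,  0.        ,  0.        ,  0.        ,  0.        ]), 'cam_to_world': array([[ 9.86792466e-01,  9.35367593e-02, -1.32255450e-01,
         3.97508827e+02],
       [-1.61989467e-01,  5.68767229e-01, -8.06389020e-01,
        -1.09076303e+03],
       [-2.04450061e-04,  8.17162600e-01,  5.76407186e-01,
         7.74864526e+02],
       [ 0.00000000e+00,  0.00000000e+00,  0.00000000e+00,
         1.00000000e+00]])}
top {'vertical_fov': 52.281983679020215, 'cx': 319.6553707204301, 'cy': 201.6056860972397, 'dist_coeffs': array([-0.05742591,  0.        ,  0.        ,  0.        ,  0.        ]), 'cam_to_world': array([[-2.13308378e-02,  9.86656055e-01, -1.61415069e-01,
         4.05870347e+02],
       [-9.99408046e-01, -2.54021702e-02, -2.32010196e-02,
        -1.07665231e+02],
       [-2.69917196e-02,  1.60824622e-01,  9.86613850e-01,
         1.04598672e+03],
       [ 0.00000000e+00,  0.00000000e+00,  0.00000000e+00,
         1.00000000e+00]])}
```

View pics/side0.png

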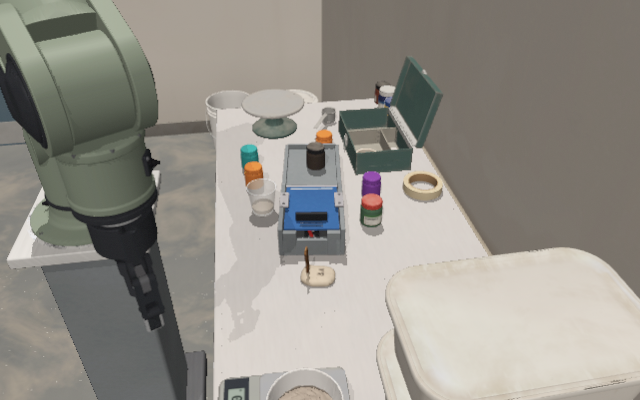

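View pics/top0.png

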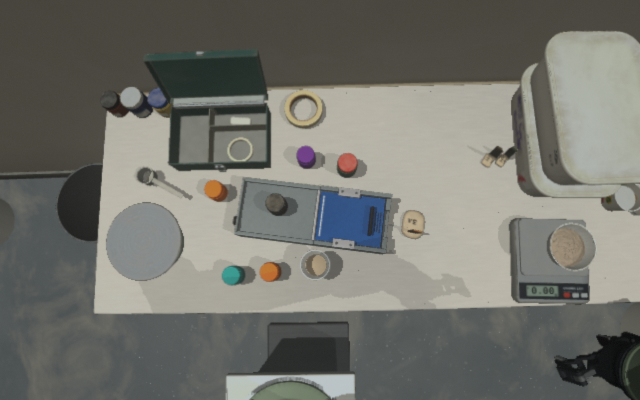

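```bash
cat > h.py <<'E'
import numpy as np, cv2
from cell import manip
def K(n):
    c=manip.calibration(n); f=200/np.tan(np.radians(c["vertical_fov"])/2)
    return np.array([[f,0,c["cx"]],[0,f,c["cy"]],[0,0,1.]]),np.array(c["dist_coeffs"]),np.array(c["cam_to_world"])
def rays(n,uv):
    k,d,T=K(n); q=cv2.undistortPoints(np.array(uv,float).reshape(-1,1,2),k,d).reshape(-1,2)
    v=np.c_[q[:,0],-q[:,1],-np.ones(len(q))]
    return T[:3,3],v@T[:3,:3].T
def plane(n,uv,z):
    o,v=rays(n,uv); t=(z-o[2])/v[:,2]; return o+t[:,None]*v
def depthpts(n,uv,D):
    o,v=rays(n,uv); uv=np.array(uv).astype(int).reshape(-1,2); return o+v*D[uv[:,1],uv[:,0]][:,None]
def proj(n,P):
    k,d,T=K(n); P=np.atleast_2d(P); q=(P-T[:3,3])@T[:3,:3]; q=q*[1,-1,-1]
    return cv2.projectPoints(q,np.zeros(3),np.zeros(3),k,d)[0].reshape(-1,2)
def snap(n,tag):
    p,d=manip.camera(n); cv2.imwrite(f"pics/{n}{tag}.png",p[:,:,::-1]); np.save(f"pics/{n}{tag}_d.npy",d); np.save(f"pics/{n}{tag}_p.npy",p); return p,d
def crop(p,x0,x1,y0,y1,s,name):
    im=cv2.resize(p[y0:y1,x0:x1,::-1],None,fx=s,fy=s,interpolation=cv2.INTER_CUBIC); cv2.imwrite(f"pics/{name}.png",im)
E
python3 - <<'E'
from h import *
p=np.load("pics/top0_p.npy"); crop(p,220,440,130,290,3.6,"c_top0")
p=np.load("pics/side0_p.npy"); crop(p,230,400,110,300,3.1,"c_side0")
E
```

```text
(no output)
```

View pics/c_top0.png

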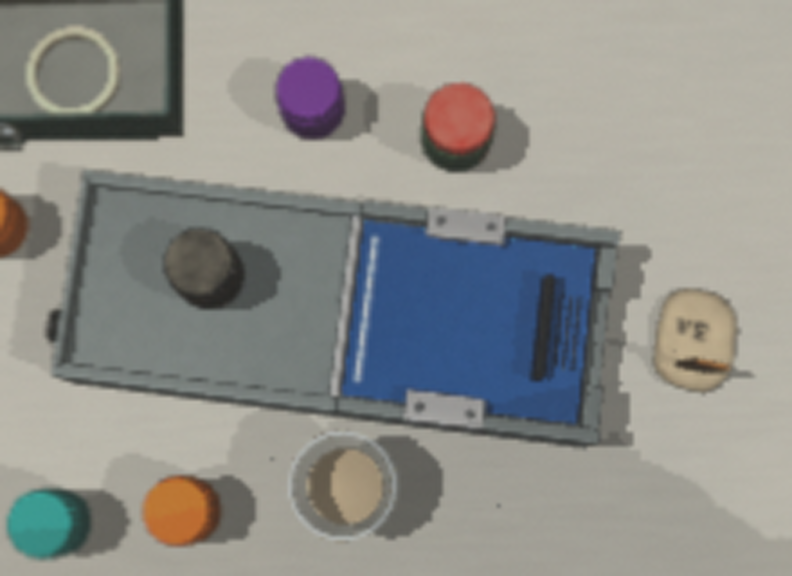

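View pics/c_side0.png

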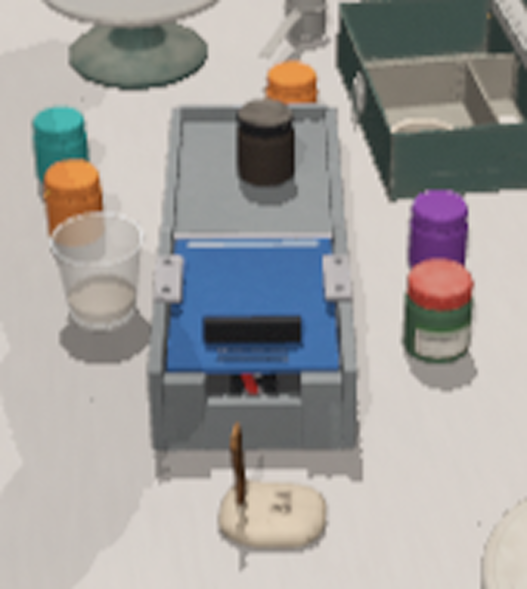

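Run:
```python
from h import *
p=np.load("pics/top0_p.npy"); hsv=cv2.cvtColor(p,cv2.COLOR_RGB2HSV)
g=lambda x,y:(220+x/3.6-.5+.14,130+y/3.6-.36)
def comp(mask,box):
    m=np.zeros_like(mask); x0,x1,y0,y1=box; m[y0:y1,x0:x1]=mask[y0:y1,x0:x1]
    n,l,s,c=cv2.connectedComponentsWithStats(m.astype(np.uint8)); i=1+np.argmax(s[1:,4]); return (l==i),s[i],c[i]
H,S,V=cv2.split(hsv)
blue=(H>100)&(H<125)&(S>110)
m,s,c=comp(blue,(300,400,180,260)); r=cv2.minAreaRect(np.argwhere(m)[:,::-1].astype(np.float32)); print("blue",s,c,r)
pts={"kfar":(466,225,78),"knear":(444,408,78),"lipfar":(358,213,63),"lipnear":(336,397,63),"endfar":(88,172,68),"endnear":(55,375,68),"tailfar":(618,235,73),"tailnear":(590,440,73)}
W={}
for k,(x,y,z) in pts.items():
    W[k]=plane("top",[g(x,y)],z)[0]; print(k,W[k].round(1))
print("len",np.linalg.norm(W["endfar"]-W["tailfar"]),np.linalg.norm(W["endnear"]-W["tailnear"]),"w",np.linalg.norm((W["tailfar"]-W["tailnear"])[:2]),np.linalg.norm((W["endfar"]-W["endnear"])[:2]))
print("kdist",np.linalg.norm(W["kfar"]-W["knear"]))
km=(W["kfar"]+W["knear"])/2; lm=(W["lipfar"]+W["lipnear"])/2
em=(W["endfar"]+W["endnear"])/2;tm=(W["tailfar"]+W["tailnear"])/2
ex=(em-tm)[:2];ex/=np.linalg.norm(ex);print("ex",ex,np.degrees(np.arctan2(ex[1],ex[0])),"km",km,"lm",lm, "em",em,"tm",tm)
# green jar, purple etc
for n,cond,box,z in (("greencap",((H<8)|(H>172))&(S>90),(330,365,145,180),66),("purple",(H>130)&(H<160)&(S>80),(290,325,140,170),60),("darkjar",(V<95)&(S<90),(262,290,190,218),118)):
    m,s,c=comp(cond,box); print(n,s,c,plane("top",[c],z)[0].round(1))
    rr=cv2.minEnclosingCircle(np.argwhere(m)[:,::-1].astype(np.float32)); print(rr)
```

```text
blue [ 315  192   70   55 2739] [350.06936838 218.76341731] ((350.033447265625, 218.81021118164062), (65.36891174316406, 48.87982177734375), 6.981057643890381)
kfar [ 585.5 -156.4   78. ]
knear [ 463.6 -138.    78. ]
lipfar [598.6 -83.8  63. ]
lipnear [473.6 -66.4  63. ]
endfar [631.3 101.   68. ]
endnear [492.2 122.3  68. ]
tailfar [ 577.  -258.5   73. ]
tailnear [ 440.6 -233.5   73. ]
len 363.6339503208414 359.45858063552726 w 138.63367162339497 140.76575219194837
kdist 123.28170120297968
ex [0.146417   0.98922296] 81.58065662507218 km [ 524.59628766 -147.1877565    78.        ] lm [536.07899024 -75.13650419  63.        ] em [561.73563982 111.64763902  68.        ] tm [ 508.80442947 -245.96634716   73.        ]
greencap [338 153  19  20 303] [347.06270627 162.61716172] [ 662.1 -154.5   66. ]
((347.0, 162.5833282470703), 9.789909362792969)
purple [297 146  18  20 285] [305.53333333 155.76842105] [684.3 -51.6  60. ]
((305.3866882324219, 155.75123596191406), 9.849430084228516)
darkjar [265 193  25  23 427] [278.60187354 204.89461358] [552.4   9.3 118. ]
((278.5294189453125, 205.37815856933594), 14.220257759094238)
```

Run:
```python
from h import *
vv,uu=np.mgrid[0:400,0:640]; uv=np.c_[uu.ravel(),vv.ravel()]
for n in ("top","side"):
    D=np.load(f"pics/{n}0_d.npy"); P=depthpts(n,uv,D)
    a=np.radians(81.5); ex=np.array([np.cos(a),np.sin(a)]); ey=np.array([-ex[1],ex[0]])
    o=np.array([536.1,-75.1])-3*ex
    q=P[:,:2]-o; X=q@ex; Y=q@ey; Z=P[:,2]
    def st(nm,m): print(n,nm,m.sum(),np.median(Z[m]).round(1) if m.any() else None)
    st("bench",(abs(X+50)<150)&(Y<-190)&(Y>-220)); st("deck",(X>110)&(X<170)&(abs(Y)<50)); st("cover",(X>-60)&(X<-20)&(abs(Y)<40))
    # outlines of raised pixels
    up=(Z>50)&(Z<85)
    for x0 in range(-160,185,20):
        m=up&(abs(X-x0)<10)&(abs(Y)<85); 
        print("x",x0,"Y",Y[m].min().round(1),Y[m].max().round(1),end="; ")
    print()
    for y0 in range(-65,70,15):
        m=up&(abs(Y-y0)<7)&(X>-220)&(X<210); print("y",y0,"X",X[m].min().round(1),X[m].max().round(1),end="; ")
    print()
```

```text
top bench 1219 0.6
top deck 882 58.7
top cover 537 64.6
x -160 Y -71.2 73.0; x -140 Y -71.1 73.1; x -120 Y -71.6 73.1; x -100 Y -71.4 73.1; x -80 Y -71.2 73.0; x -60 Y -70.7 73.0; x -40 Y -70.8 73.1; x -20 Y -70.6 73.2; x 0 Y -69.9 73.1; x 20 Y -70.6 73.1; x 40 Y -71.0 73.1; x 60 Y -71.0 73.2; x 80 Y -70.8 73.2; x 100 Y -70.9 73.3; x 120 Y -70.7 73.4; x 140 Y -71.0 73.4; x 160 Y -70.3 73.4; x 180 Y -70.4 73.5; 
y -65 X -172.1 196.4; y -50 X -172.8 196.2; y -35 X -173.6 196.0; y -20 X -158.7 195.4; y -5 X -158.0 194.8; y 10 X -158.8 196.3; y 25 X -158.7 195.8; y 40 X -172.6 194.8; y 55 X -174.1 195.4; 
side bench 993 -1.4
side deck 253 56.8
side cover 343 62.9
x -160 Y -71.3 72.2; x -140 Y -71.7 71.9; x -120 Y -70.9 72.2; x -100 Y -71.6 71.7; x -80 Y -70.3 72.2; x -60 Y -71.2 71.3; x -40 Y -71.7 71.8; x -20 Y -70.8 71.4; x 0 Y -71.3 71.9; x 20 Y -70.2 71.5; x 40 Y -70.9 72.0; x 60 Y -71.5 70.8; x 80 Y -70.0 71.9; x 100 Y -70.9 72.2; x 120 Y -71.4 71.3; x 140 Y -69.7 72.2; x 160 Y -70.4 72.5; x 180 Y -71.3 71.4; 
y -65 X -177.2 192.4; y -50 X -180.1 191.9; y -35 X -179.3 193.1; y -20 X -163.2 86.9; y -5 X -162.3 80.4; y 10 X -161.9 193.2; y 25 X -163.5 194.1; y 40 X -177.3 195.0; y 55 X -177.4 194.2;
```

```bash
cat >> h.py <<'E'
_a=np.radians(81.55); EX=np.array([np.cos(_a),np.sin(_a),0]); EY=np.array([-np.sin(_a),np.cos(_a),0]); O=np.array([535.1,-78.0,0])
def toC(P): q=np.atleast_2d(P)-O; return np.c_[q@EX,q@EY,q[:,2]]
def toW(c): c=np.atleast_2d(c); return O+c[:,:1]*EX+c[:,1:2]*EY+c[:,2:]*[0,0,1]
from scipy.spatial.transform import Rotation as R
def tool():
    s=manip.read_state(); return np.array(s["tool_pos"]),R.from_quat(s["ee_rot"]).as_matrix(),s
def need(c,jawdir=None):
    """offset to console point c (TCP) in tool axes (m), and spin so that tool y is along given console angle"""
    p,M,s=tool(); d=toW(c)[0]-p
    print("t",round(float(s["t"]),2),"tcpC",toC(p).round(1)[0],"tool axes in console:\n",np.array([[M[:,i]@EX,M[:,i]@EY,M[2,i]] for i in range(3)]).round(3),"F",np.round(s["contact_force"],1),"w",round(float(s["gripper_width"]),1))
    print("delta tool (m):",(M.T@d/1000).round(4))
E
python3 - <<'E'
from h import *
vv,uu=np.mgrid[0:400,0:640]; uv=np.c_[uu.ravel(),vv.ravel()]
for n in ("top","side"):
    D=np.load(f"pics/{n}0_d.npy"); C=toC(depthpts(n,uv,D))
    def st(nm,m):
        A=C[m]; r=cv2.minEnclosingCircle(A[:,:2].astype(np.float32)); print(n,nm,len(A),"minmax",A.min(0).round(1),A.max(0).round(1),"med",np.median(A,0).round(1),"circ",np.round(r[0],1),round(r[1],1))
    X,Y,Z=C.T
    st("jar",(Z>108)&(Z<130)&(X>20)&(X<180)&(abs(Y)<60))
    st("tile",(Z>6)&(Z<100)&(X>-280)&(X<-182)&(abs(Y)<60))
    st("cup",(Z>50)&(Z<80)&(X>-70)&(X<60)&(Y>76)&(Y<170))
    st("green",(Z>57)&(Z<80)&(X>-110)&(X<-20)&(Y<-90)&(Y>-190))
    st("bar",(Z>78)&(Z<95)&(X>-150)&(X<-100)&(abs(Y)<45))
    st("nose",(Z>60)&(Z<70)&(X>-20)&(X<20)&(abs(Y)<45))
    st("pad",(Z>55)&(Z<72)&(X>-175)&(X<-138)&(abs(Y)<30))
need([85,0,150])
E
```

```text
top jar 309 minmax [ 77.  -31.3 108.3] [122.1  13.1 122.3] med [ 98.4  -8.7 117.9] circ [99.5 -9.3] 23.3
top tile 544 minmax [-271.1  -48.7    6.1] [-202.3   23.3   83.1] med [-240.2  -12.    12.4] circ [-233.9  -12.7] 41.0
top cup 212 minmax [-44.2  85.2  50. ] [ 26.2 155.4  75.4] med [ -3.4 121.   68.2] circ [ -9.  120.2] 35.8
top green 311 minmax [ -81.6 -162.9   57.4] [ -31.8 -114.5   70.8] med [ -56.6 -137.5   66. ] circ [ -56.6 -139.4] 25.3
top bar 105 minmax [-132.6  -33.9   78.6] [-124.4   35.3   88.7] med [-128.2    2.4   84. ] circ [-130.7    0.7] 34.6
top nose 413 minmax [-19.9 -44.7  60. ] [19.9 44.8 69.6] med [-6.1  1.2 64. ] circ [-0.3 -0.1] 47.3
top pad 213 minmax [-158.8  -30.    59.4] [-138.1   29.9   69.9] med [-148.2    0.7   64.5] circ [-149.3   -0.2] 30.3
side jar 180 minmax [ 71.8 -32.9 108.1] [115.7  12.2 119.3] med [ 91.  -10.3 115.4] circ [ 94.8 -10.3] 23.7
side tile 650 minmax [-274.2  -48.1    6. ] [-217.3   22.7   81.7] med [-249.8   -8.5   11.2] circ [-245.5  -12.9] 36.5
side cup 383 minmax [-50.1  84.7  50.1] [ 28.7 154.4  71.5] med [  1.7 119.7  60.9] circ [-10.7 122.3] 40.0
side green 256 minmax [ -85.  -163.7   57. ] [ -35.6 -115.6   70.3] med [ -64.6 -139.2   63.9] circ [ -60.8 -138.9] 25.4
side bar 131 minmax [-137.4  -33.4   78. ] [-123.5   34.2   86.4] med [-132.3   -0.7   81.8] circ [-131.6    0.3] 34.0
side nose 193 minmax [-20.  -43.3  60. ] [12.3 43.2 66.2] med [-9.1 -0.  62.5] circ [-6.1 -0.3] 43.9
side pad 231 minmax [-163.4  -28.8   57.2] [-138.1   30.    66.6] med [-152.5   -0.5   62.9] circ [-152.     0.3] 30.9
t 0.1 tcpC [-536.9  218.9  230.8] tool axes in console:
 [[ 0.001  0.001 -1.   ]
 [-0.857 -0.515 -0.001]
 [-0.515  0.857  0.   ]] F [-0.1  0.5 -1. ] w 85.5
delta tool (m): [ 0.0812 -0.4202 -0.508 ]
```

Request:
carry_out --plan '[{"delta_pos": [0, -0.01, -0.02], "spin": 0.108}, {"delta_pos": [0, -0.02, -0.02], "spin": 0.108}, {"delta_pos": [0, -0.02, -0.02], "spin": 0.108}, {"delta_pos": [0, -0.03, -0.01], "spin": 0.108}, {"delta_pos": [0, -0.03, -0.01], "spin": 0.108}, {"delta_pos": [0, -0.035, -0.01], "spin": 0}, {"delta_pos": [0, -0.035, -0.01], "spin": 0}]' --jaw 1

```text
t: 0.68
tool_pos: [333.2, -384.1, 231.1]
ee_rot: [-0.705, 0.052, 0.705, 0.052]
contact_force: [2.1, -0.2, 0.2]
gripper_width: 85.2
```

```bash
python3 -c "
from h import *
need([97,-10,180]);print(np.round(manip.read_state()['joint_pos'],2))"
```

```text
t 0.68 tcpC [-332.4  154.7  231.1] tool axes in console:
 [[ 0.  0. -1.]
 [-1.  0. -0.]
 [ 0.  1.  0.]] F [ 2.1 -0.2  0.2] w 85.2
delta tool (m): [ 0.0511 -0.4294 -0.1647]
[ 0.71  0.34  0.04  1.91 -0.02  0.9  -0.96]
```

Request:
carry_out --plan '[{"delta_pos": [0, -0.036, -0.014]}, {"delta_pos": [0, -0.036, -0.014]}, {"delta_pos": [0, -0.036, -0.014]}, {"delta_pos": [0, -0.036, -0.014]}, {"delta_pos": [0, -0.036, -0.014]}, {"delta_pos": [0, -0.036, -0.014]}, {"delta_pos": [0, -0.036, -0.014]}, {"delta_pos": [0, -0.036, -0.014]}]'

```text
schema error: expected keys delta_pos, spin
```

Request:
carry_out --plan '[{"delta_pos": [0, -0.036, -0.014]}, {"delta_pos": [0, -0.036, -0.014]}, {"delta_pos": [0, -0.036, -0.014]}, {"delta_pos": [0, -0.02, -0.005]}, {"delta_pos": [0, 0, 0]}]'

```text
schema error: expected keys delta_pos, spin
```

```bash
python3 -c "
from h import *
snap('top','1');p,d=snap('side','1'); need([97,-10,93]);print(np.round(manip.read_state()['joint_pos'],2))"
```

```text
t 0.78 tcpC [-328.9  152.7  231.3] tool axes in console:
 [[ 0.002 -0.    -1.   ]
 [-1.    -0.007 -0.002]
 [-0.007  1.    -0.   ]] F [-0.8 -1.   0.9] w 85.3
delta tool (m): [ 0.1392 -0.4244 -0.1658]
[ 0.7   0.34  0.04  1.91 -0.02  0.9  -0.96]
```

Both keys are required; re-sending.

Request:
carry_out --plan '[{"delta_pos": [0, -0.036, -0.014], "spin": 0}, {"delta_pos": [0, -0.036, -0.014], "spin": 0}, {"delta_pos": [0, -0.036, -0.014], "spin": 0}, {"delta_pos": [0, -0.036, -0.014], "spin": 0}, {"delta_pos": [0, -0.036, -0.014], "spin": 0}, {"delta_pos": [0, -0.036, -0.014], "spin": 0}, {"delta_pos": [0, -0.036, -0.014], "spin": 0}, {"delta_pos": [0, -0.036, -0.014], "spin": 0}]'

```text
t: 1.45
tool_pos: [486.4, -115.5, 231.3]
ee_rot: [-0.705, 0.052, 0.705, 0.052]
contact_force: [0.7, -0.7, -0.0]
gripper_width: 85.6
```

Request:
carry_out --plan '[{"delta_pos": [0, -0.036, -0.014], "spin": 0}, {"delta_pos": [0, -0.036, -0.014], "spin": 0}, {"delta_pos": [0, -0.036, -0.014], "spin": 0}, {"delta_pos": [0, -0.02, -0.005], "spin": 0}, {"delta_pos": [0, 0, 0], "spin": 0}]'

```text
t: 1.87
tool_pos: [552.3, 7.8, 230.8]
ee_rot: [-0.705, 0.049, 0.705, 0.05]
contact_force: [-1.2, 0.1, -1.3]
gripper_width: 85.3
```

```bash
python3 -c "
from h import *
p,d=snap('top','1');crop(p,220,440,130,290,3.6,'c_top1');p,d=snap('side','1');need([97,-10,93]);print(np.round(manip.read_state()['joint_pos'],2))"
```

```text
t 1.97 tcpC [ 82.6  -3.8 230.9] tool axes in console:
 [[-0.     0.001 -1.   ]
 [-1.    -0.003  0.   ]
 [-0.003  1.     0.001]] F [-1.  -0.8  0.4] w 85.3
delta tool (m): [ 0.1378 -0.0144 -0.0064]
[-0.02  0.41 -0.12  1.79  0.06  0.95 -1.89]
```

View pics/side1.png

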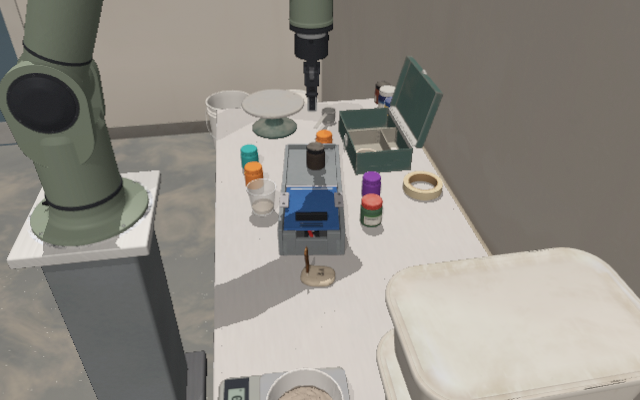

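```bash
python3 -c "
from h import *
p,M,s=tool(); print(proj('side',p),proj('top',p), proj('top',toW([[97,-10,118],[97,-10,58]])),proj('side',toW([[97,-10,118],[97,-10,58]])))
a=np.load('pics/top1_p.npy');crop(a,220,330,160,250,6,'c_a');a=np.load('pics/side1_p.npy');crop(a,270,360,40,190,4,'c_b')"
```

```text
[[311.79042053 107.1444056 ]] [[274.59986885 197.05230978]] [[275.48931352 202.06695697]
 [278.75181999 205.96033124]] [[314.84782584 145.65700935]
 [315.05746251 165.94711521]]
```

View pics/c_a.png

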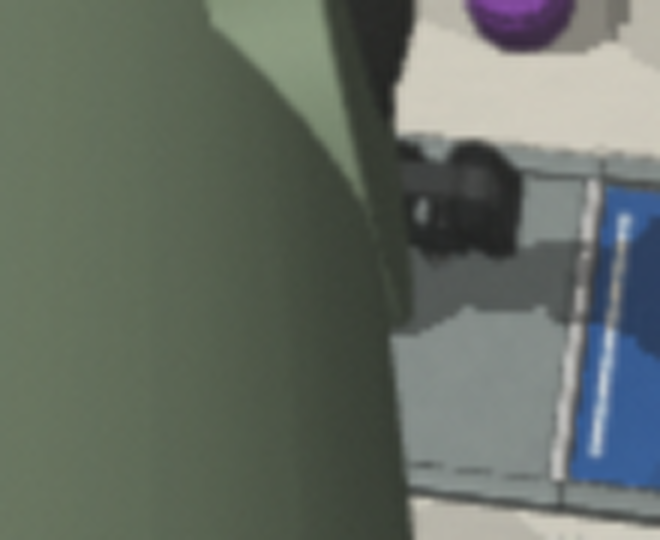

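View pics/c_b.png

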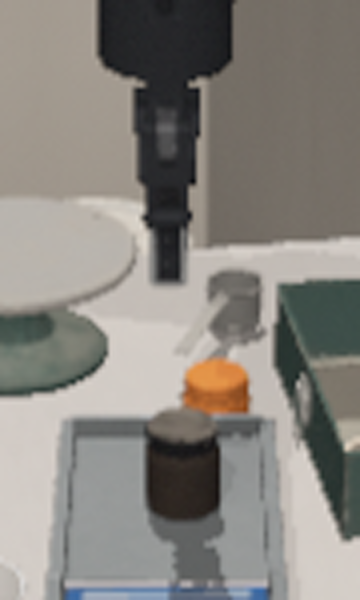

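Request:
carry_out --plan '[{"delta_pos": [0, -0.0145, -0.0062], "spin": 0}, {"delta_pos": [0.025, 0, 0], "spin": 0}, {"delta_pos": [0.025, 0, 0], "spin": 0}, {"delta_pos": [0.025, 0, 0], "spin": 0}, {"delta_pos": [0, 0, 0], "spin": 0}]'

```text
t: 2.38
tool_pos: [557.1, 14.9, 152.5]
ee_rot: [-0.703, 0.053, 0.707, 0.052]
contact_force: [-0.9, -0.5, -1.4]
gripper_width: 85.3
```

```bash
python3 -c "
from h import *
p,d=snap('side','2');crop(p,270,360,40,190,4,'c_b2'); need([97,-10,84])"
```

```text
t 2.43 tcpC [ 95.5  -9.  154.9] tool axes in console:
 [[-0.001  0.004 -1.   ]
 [-1.    -0.     0.001]
 [-0.     1.     0.004]] F [ 0.2  0.5 -0.1] w 85.6
delta tool (m): [ 0.0709 -0.0016 -0.0012]
```

View pics/c_b2.png

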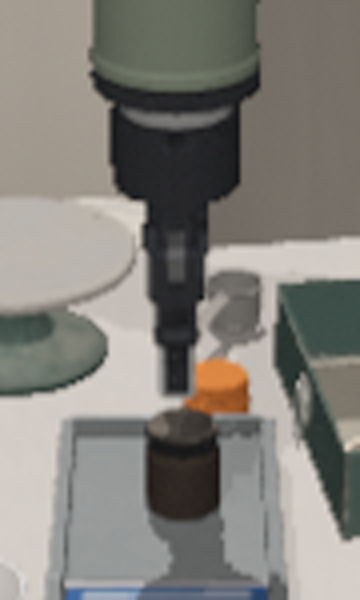

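```bash
python3 -c "
from h import *
print((proj('side',toW([[45,-9,168],[52,-9,168],[97,-10,118]]))-[270,40])*4)"
```

```text
[[177.18188739 394.01880849]
 [177.15895265 388.14073515]
 [179.39130335 422.62803739]]
```

Request:
carry_out --plan '[{"delta_pos": [0.018, -0.001, -0.001], "spin": 0}, {"delta_pos": [0.018, 0, 0], "spin": 0}, {"delta_pos": [0.018, 0, 0], "spin": 0}, {"delta_pos": [0.017, 0, 0], "spin": 0}, {"delta_pos": [0, 0, 0], "spin": 0}]'

```text
t: 2.85
tool_pos: [559.9, 16.4, 84.4]
ee_rot: [-0.705, 0.052, 0.706, 0.052]
contact_force: [-0.8, 1.3, -1.2]
gripper_width: 85.5
```

Request:
carry_out --plan '[{"delta_pos": [0, 0, 0], "spin": 0}, {"delta_pos": [0, 0, 0], "spin": 0}, {"delta_pos": [0, 0, 0], "spin": 0}, {"delta_pos": [0, 0, 0], "spin": 0}, {"delta_pos": [0, 0, 0], "spin": 0}, {"delta_pos": [0, 0, 0], "spin": 0}]' --jaw -1 --grip_force 40

```text
t: 3.35
tool_pos: [561.3, 17.0, 87.1]
ee_rot: [0.706, -0.052, -0.704, -0.052]
contact_force: [-3.4, -0.2, 14.0]
gripper_width: 46.7
```

```bash
python3 -c "
from h import *
p,d=snap('side','3');crop(p,250,380,60,190,4.5,'c_b3'); need([97,-10,84])"
```

```text
t 3.4 tcpC [ 97.8 -12.   87.1] tool axes in console:
 [[ 0.    -0.002 -1.   ]
 [-1.    -0.001 -0.   ]
 [-0.001  1.    -0.002]] F [-3.3 -0.9 13.8] w 46.4
delta tool (m): [0.0031 0.0008 0.002 ]
```

View pics/c_b3.png

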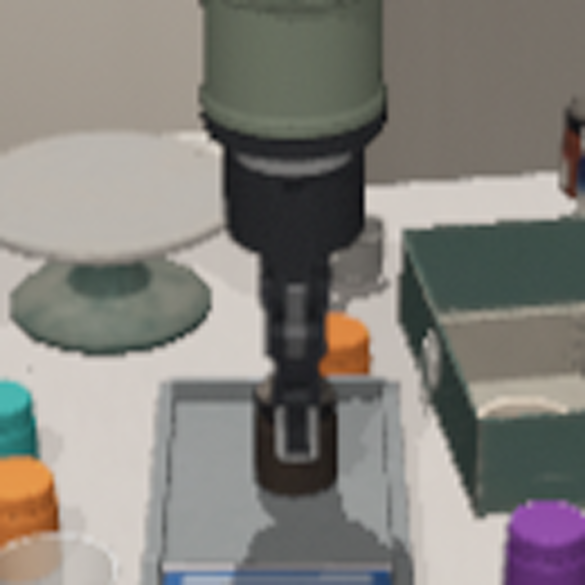

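Request:
carry_out --plan '[{"delta_pos": [-0.01, 0, 0], "spin": 0}, {"delta_pos": [-0.02, 0, 0], "spin": 0}, {"delta_pos": [-0.025, 0, 0], "spin": 0}, {"delta_pos": [-0.025, 0, 0], "spin": 0}, {"delta_pos": [0, 0.015, -0.006], "spin": 0}, {"delta_pos": [0, 0.03, -0.012], "spin": 0}, {"delta_pos": [0, 0.03, -0.012], "spin": 0}, {"delta_pos": [0, 0.03, -0.012], "spin": 0}]'

```text
t: 4.07
tool_pos: [587.0, -94.2, 166.8]
ee_rot: [0.706, -0.051, -0.705, -0.051]
contact_force: [1.3, 0.9, -1.5]
gripper_width: 46.5
```

```bash
python3 -c "
from h import *
p,d=snap('side','4');crop(p,230,400,60,300,2.5,'c_b4'); need([-160,-120,167])"
```

```text
t 4.12 tcpC [-15.9 -55.4 166.7] tool axes in console:
 [[-0.003 -0.002 -1.   ]
 [-1.     0.004  0.003]
 [ 0.004  1.    -0.002]] F [-3.3 -9.3 -3.1] w 46.2
delta tool (m): [ 0.0003  0.1438 -0.0652]
```

View pics/c_b4.png

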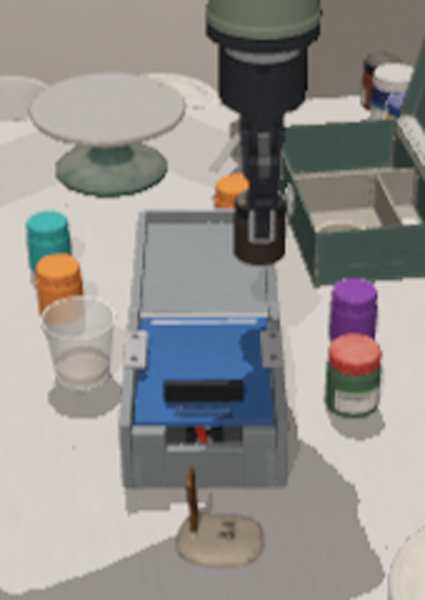

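Request:
carry_out --plan '[{"delta_pos": [0, 0.029, -0.013], "spin": 0}, {"delta_pos": [0, 0.029, -0.013], "spin": 0}, {"delta_pos": [0, 0.029, -0.013], "spin": 0}, {"delta_pos": [0, 0.029, -0.013], "spin": 0}, {"delta_pos": [0, 0.02, -0.01], "spin": 0}, {"delta_pos": [0, 0.008, -0.003], "spin": 0}, {"delta_pos": [0, 0, 0], "spin": 0}]'

```text
t: 4.7
tool_pos: [629.7, -247.4, 165.9]
ee_rot: [0.705, -0.053, -0.705, -0.052]
contact_force: [0.3, 1.4, -3.0]
gripper_width: 46.8
```

```bash
python3 -c "
from h import *
p,d=snap('side','5');crop(p,230,430,60,300,2.5,'c_b5'); p,d=snap('top','5');crop(p,220,440,130,290,3.6,'c_t5'); need([-160,-120,30])"
```

```text
t 4.8 tcpC [-150.2 -118.1  165.8] tool axes in console:
 [[ 0.001  0.    -1.   ]
 [-1.    -0.002 -0.001]
 [-0.002  1.     0.   ]] F [ 0.7  1.2 -2.5] w 46.6
delta tool (m): [ 0.1358  0.0099 -0.0019]
```

View pics/c_b5.png

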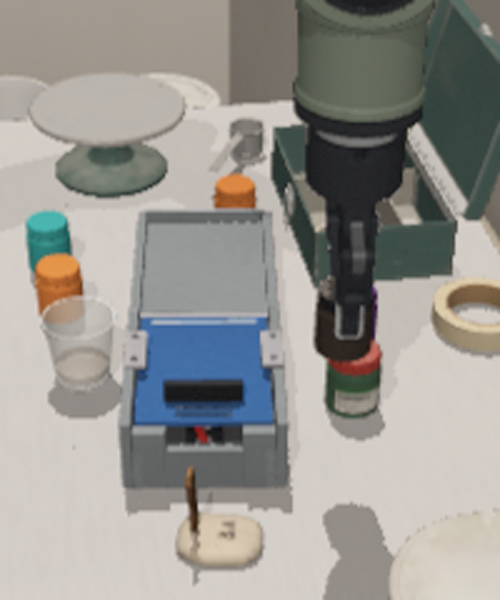

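View pics/c_t5.png

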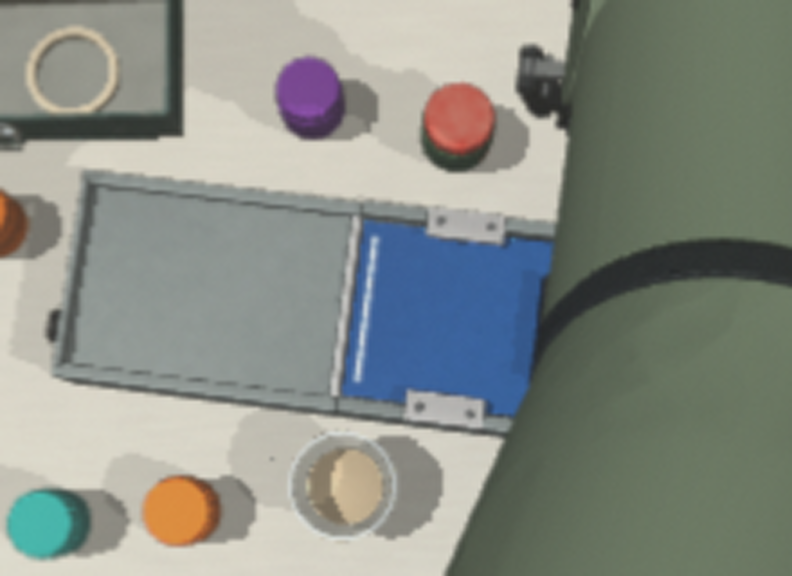

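Request:
carry_out --plan '[{"delta_pos": [0.01, 0.01, -0.002], "spin": 0}, {"delta_pos": [0.03, 0, 0], "spin": 0}, {"delta_pos": [0.03, 0, 0], "spin": 0}, {"delta_pos": [0.03, 0, 0], "spin": 0}, {"delta_pos": [0.018, 0, 0], "spin": 0}, {"delta_pos": [0.008, 0, 0], "spin": 0}, {"delta_pos": [0.004, 0, 0], "spin": 0}, {"delta_pos": [0, 0, 0], "spin": 0}]'

```text
t: 5.47
tool_pos: [630.6, -254.7, 35.3]
ee_rot: [-0.705, 0.051, 0.705, 0.052]
contact_force: [1.0, 0.0, -0.8]
gripper_width: 46.1
```

```bash
python3 -c "
from h import *
p,d=snap('side','6');crop(p,290,420,130,300,3.5,'c_b6'); need([-160,-120,29])"
```

```text
t 5.52 tcpC [-161.  -120.9   36.1] tool axes in console:
 [[-0.    -0.001 -1.   ]
 [-1.    -0.002  0.   ]
 [-0.002  1.    -0.001]] F [-0.5  0.2 -0.4] w 46.7
delta tool (m): [ 0.0071 -0.001   0.0009]
```

View pics/c_b6.png

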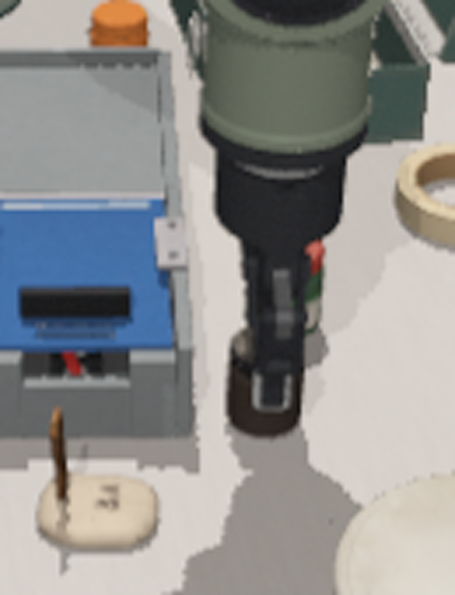

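Request:
carry_out --plan '[{"delta_pos": [0.003, 0, 0], "spin": 0}, {"delta_pos": [0.002, 0, 0], "spin": 0}, {"delta_pos": [0.002, 0, 0], "spin": 0}, {"delta_pos": [0, 0, 0], "spin": 0}, {"delta_pos": [0, 0, 0], "spin": 0}]'

```text
t: 5.93
tool_pos: [631.0, -255.3, 29.2]
ee_rot: [0.706, -0.052, -0.705, -0.052]
contact_force: [-1.1, 1.3, 7.2]
gripper_width: 46.6
```

```bash
python3 -c "
from h import *
need([-160,-120,29])"
```

```text
t 5.93 tcpC [-161.3 -120.9   29.2] tool axes in console:
 [[-0.    -0.001 -1.   ]
 [-1.    -0.001  0.   ]
 [-0.001  1.    -0.001]] F [-1.1  1.3  7.2] w 46.6
delta tool (m): [ 0.0002 -0.0013  0.0009]
```

Request:
carry_out --plan '[{"delta_pos": [0, 0, 0], "spin": 0}, {"delta_pos": [0, 0, 0], "spin": 0}, {"delta_pos": [0, 0, 0], "spin": 0}, {"delta_pos": [0, 0, 0], "spin": 0}, {"delta_pos": [0, 0, 0], "spin": 0}]' --jaw 0.7

```text
t: 6.35
tool_pos: [630.5, -255.1, 28.3]
ee_rot: [-0.705, 0.052, 0.705, 0.052]
contact_force: [-0.3, -0.4, -1.2]
gripper_width: 72.8
```

Request:
carry_out --plan '[{"delta_pos": [-0.005, 0, 0], "spin": 0}, {"delta_pos": [-0.01, 0, 0], "spin": 0}, {"delta_pos": [-0.02, 0, 0], "spin": 0}, {"delta_pos": [-0.03, 0, 0], "spin": 0}, {"delta_pos": [-0.035, 0, 0], "spin": 0}, {"delta_pos": [-0.035, 0, 0], "spin": 0}, {"delta_pos": [0, 0, 0], "spin": 0}]'

```text
t: 6.93
tool_pos: [633.4, -256.2, 171.5]
ee_rot: [0.709, -0.053, -0.702, -0.051]
contact_force: [0.6, -0.3, -0.7]
gripper_width: 72.7
```

```bash
python3 -c "
from h import *
p,d=snap('side','7');crop(p,230,430,100,300,3,'c_b7'); need([-148,0,160]);print(np.round(manip.read_state()['joint_pos'],2))"
```

```text
t 6.98 tcpC [-161.6 -122.4  168.2] tool axes in console:
 [[-0.001 -0.007 -1.   ]
 [-1.    -0.001  0.001]
 [-0.001  1.    -0.007]] F [-0.2  0.2  0.3] w 72.7
delta tool (m): [ 0.0074 -0.0137  0.1224]
[ 0.35  0.67 -0.09  1.5   0.07  0.97 -1.47]
```

View pics/c_b7.png

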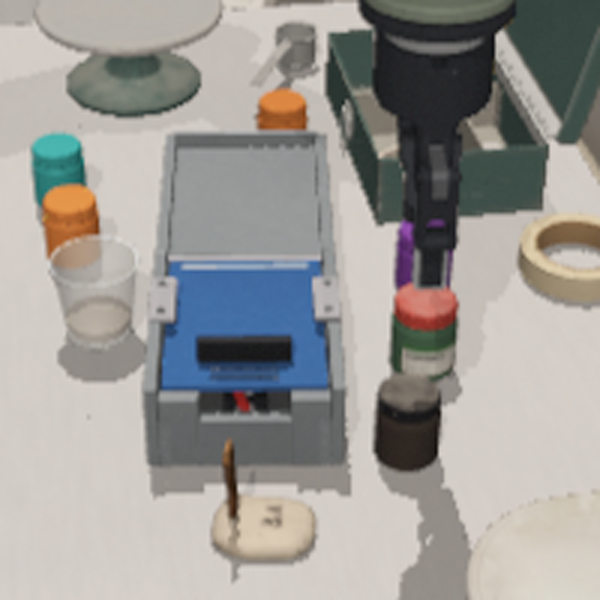

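Request:
carry_out --plan '[{"delta_pos": [0, 0, 0], "spin": -0.121}, {"delta_pos": [0, 0, 0], "spin": -0.121}, {"delta_pos": [0, 0, 0], "spin": -0.121}, {"delta_pos": [0, 0, 0], "spin": -0.121}, {"delta_pos": [0, 0, 0], "spin": -0.121}, {"delta_pos": [0, 0, 0], "spin": -0.121}, {"delta_pos": [0, 0, 0], "spin": -0.121}, {"delta_pos": [0, 0, 0], "spin": -0.121}]' --jaw -1

```text
t: 7.65
tool_pos: [630.2, -255.0, 163.1]
ee_rot: [-0.647, -0.285, 0.648, -0.284]
contact_force: [0.1, 0.1, 0.0]
gripper_width: 0.0
```

Request:
carry_out --plan '[{"delta_pos": [0, 0, 0], "spin": -0.121}, {"delta_pos": [0, 0, 0], "spin": -0.121}, {"delta_pos": [0, 0, 0], "spin": -0.121}, {"delta_pos": [0, 0, 0], "spin": -0.121}, {"delta_pos": [0, 0, 0], "spin": -0.119}, {"delta_pos": [0, 0, 0], "spin": 0}]'

```text
t: 8.15
tool_pos: [630.1, -255.2, 162.9]
ee_rot: [-0.534, -0.464, 0.534, -0.464]
contact_force: [0.4, 0.4, -0.2]
gripper_width: -0.0
```

```bash
python3 -c "
from h import *
need([-148.5,0,110]);print(np.round(manip.read_state()['joint_pos'],2))"
```

```text
t 8.15 tcpC [-161.3 -120.   162.9] tool axes in console:
 [[ 0.     0.001 -1.   ]
 [ 0.007 -1.    -0.001]
 [-1.    -0.007 -0.   ]] F [ 0.4  0.4 -0.2] w -0.0
delta tool (m): [ 0.053  -0.1199 -0.0137]
[ 0.59  0.72 -0.48  1.48  0.36  1.03 -0.12]
```

Request:
carry_out --plan '[{"delta_pos": [0, -0.03, -0.003], "spin": 0.007}, {"delta_pos": [0, -0.03, -0.003], "spin": 0}, {"delta_pos": [0, -0.03, -0.004], "spin": 0}, {"delta_pos": [0, -0.03, -0.003], "spin": 0}, {"delta_pos": [0.03, 0, 0], "spin": 0}, {"delta_pos": [0.023, 0, 0], "spin": 0}, {"delta_pos": [0.01, 0, 0], "spin": 0}, {"delta_pos": [0, 0, 0], "spin": 0}]'

```text
t: 8.82
tool_pos: [512.9, -223.7, 98.5]
ee_rot: [-0.537, -0.461, 0.538, -0.459]
contact_force: [-0.6, -0.5, 0.3]
gripper_width: 0.2
```

```bash
python3 -c "
from h import *
p,d=snap('side','8');crop(p,250,380,120,280,3.7,'c_b8'); need([-148,0,64])
print((proj('side',toW([[-148,0,100],[-148,0,64]]))-[250,120])*3.7)"
```

```text
t 8.87 tcpC [-147.4   -0.2   99.9] tool axes in console:
 [[ 0.001  0.002 -1.   ]
 [-0.007 -1.    -0.002]
 [-1.     0.007 -0.001]] F [-0.2  0.1  1. ] w -0.1
delta tool (m): [ 0.0359 -0.0002  0.0006]
[[224.01459216 338.77901262]
 [224.86035604 387.48950844]]
```

View pics/c_b8.png

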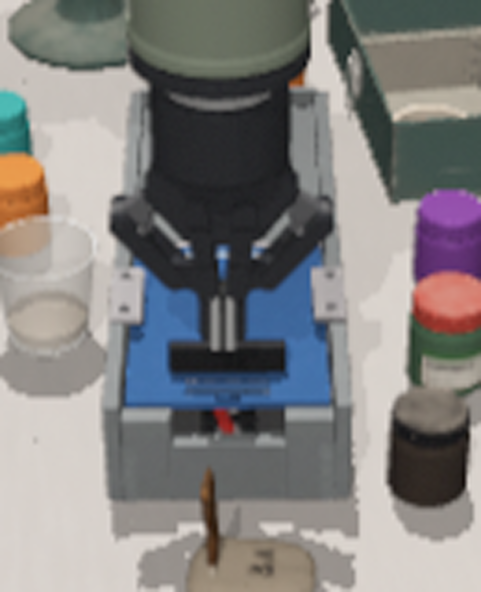

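Request:
carry_out --plan '[{"delta_pos": [0.015, 0, 0], "spin": -0.007}, {"delta_pos": [0.012, 0, 0], "spin": 0}, {"delta_pos": [0.005, 0, 0], "spin": 0}, {"delta_pos": [0, 0, 0], "spin": 0}, {"delta_pos": [0, 0, 0], "spin": 0}]'

```text
t: 9.28
tool_pos: [514.1, -224.1, 68.6]
ee_rot: [0.535, 0.462, -0.535, 0.462]
contact_force: [-0.0, -0.7, -0.1]
gripper_width: -0.2
```

```bash
python3 -c "
from h import *
p,d=snap('side','9');crop(p,250,380,120,280,3.7,'c_b9'); need([-148,0,58.5])"
```

```text
t 9.33 tcpC [-147.7   -0.8   68.9] tool axes in console:
 [[-0.    -0.    -1.   ]
 [ 0.001 -1.     0.   ]
 [-1.    -0.001  0.   ]] F [ 0.7  0.  -0.7] w -0.1
delta tool (m): [ 0.0104 -0.0008  0.0003]
```

View pics/c_b9.png

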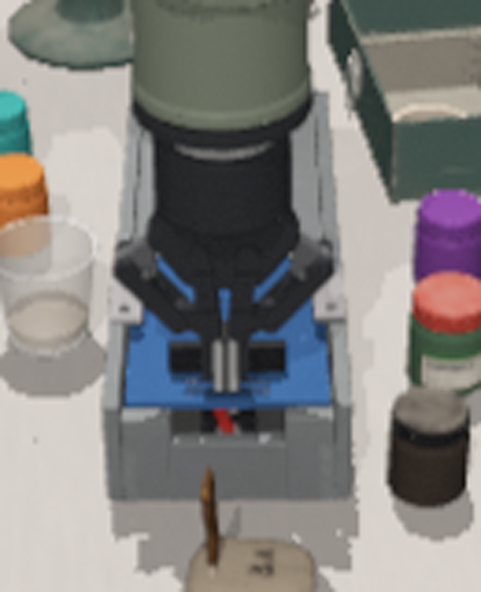

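Request:
carry_out --plan '[{"delta_pos": [0.003, 0, 0], "spin": 0}, {"delta_pos": [0.002, 0, 0], "spin": 0}, {"delta_pos": [0.002, 0, 0], "spin": 0}, {"delta_pos": [0.002, 0, 0], "spin": 0}, {"delta_pos": [0.001, 0, 0], "spin": 0}, {"delta_pos": [0, 0, 0], "spin": 0}, {"delta_pos": [0, 0, 0], "spin": 0}]'

```text
t: 9.92
tool_pos: [513.8, -224.2, 58.3]
ee_rot: [-0.535, -0.462, 0.535, -0.462]
contact_force: [0.2, -0.8, 0.8]
gripper_width: -0.1
```

```bash
python3 -c "
from h import *
p,d=snap('side','10');crop(p,250,380,120,280,3.7,'c_b10'); 
p,d=snap('top','10');crop(p,270,420,170,270,5.2,'c_t10');need([-148,0,58.5])
vv,uu=np.mgrid[0:400,0:640]; uv=np.c_[uu.ravel(),vv.ravel()]
C=toC(depthpts('top',uv,d))
for x in range(-150,10,15):
  m=(abs(C[:,0]-x)<5)&(abs(abs(C[:,1])-40)<9)&(C[:,2]<90);print(x,m.sum(),np.median(C[m,2]).round(1) if m.any() else '')
"
```

```text
t 10.02 tcpC [-147.7   -0.5   58.4] tool axes in console:
 [[ 0.    -0.    -1.   ]
 [ 0.001 -1.     0.   ]
 [-1.    -0.001 -0.   ]] F [ 0.  -1.1  1.1] w -0.3
delta tool (m): [-0.0001 -0.0005  0.0003]
-150 0 
-135 16 60.0
-120 29 61.2
-105 30 63.3
-90 61 64.9
-75 61 66.9
-60 61 68.9
-45 60 70.7
-30 61 72.8
-15 60 75.1
0 59 63.5
```

View pics/c_b10.png

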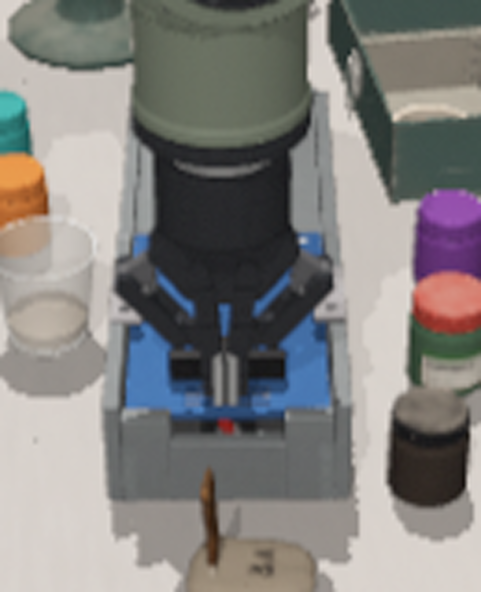

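View pics/c_t10.png

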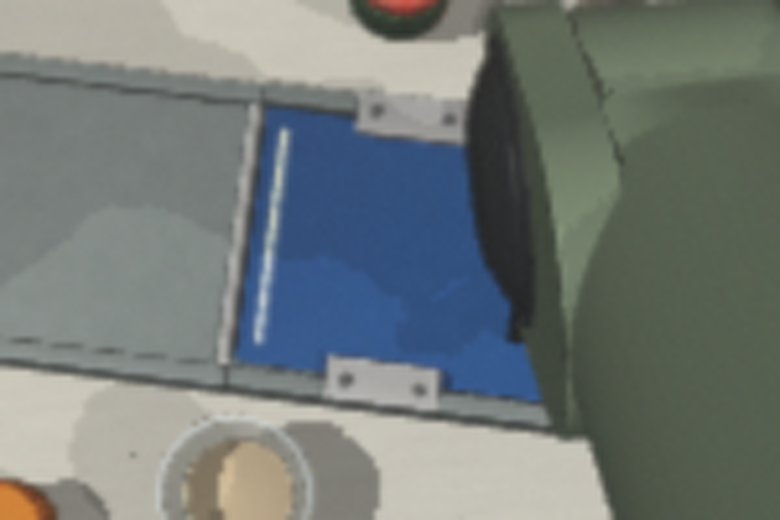

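Request:
carry_out --plan '[{"delta_pos": [0, 0, -0.003], "spin": 0}, {"delta_pos": [-0.0003, 0, -0.004], "spin": 0}, {"delta_pos": [-0.0005, 0, -0.004], "spin": 0}, {"delta_pos": [-0.0005, 0, -0.004], "spin": 0}, {"delta_pos": [-0.0005, 0, -0.004], "spin": 0}, {"delta_pos": [-0.0005, 0, -0.004], "spin": 0}, {"delta_pos": [0, 0, 0], "spin": 0}, {"delta_pos": [0, 0, 0], "spin": 0}]'

```text
t: 10.68
tool_pos: [517.6, -201.1, 61.1]
ee_rot: [0.535, 0.462, -0.535, 0.463]
contact_force: [-0.7, -2.1, 7.2]
gripper_width: 0.0
```

```bash
cat >> h.py <<'E'
def cov(tag):
    p,d=snap('top',tag)
    vv,uu=np.mgrid[0:400,0:640]; uv=np.c_[uu.ravel(),vv.ravel()]
    hsv=cv2.cvtColor(p,cv2.COLOR_RGB2HSV).reshape(-1,3); b=(hsv[:,0]>100)&(hsv[:,0]<125)&(hsv[:,1]>110)
    C=toC(depthpts('top',uv,d))
    m=b&(abs(C[:,1])<60)&(C[:,0]>-175)&(C[:,0]<200)&(C[:,2]<95)
    A=C[m]; A=A[abs(A[:,1])<45]; print("blue x",A[:,0].min().round(1),A[:,0].max().round(1))
    for x in range(-150,190,20):
        k=abs(A[:,0]-x)<5
        if k.sum()>5: print((x,A[k,2].mean().round(1)),end=" ")
    print(); return p,d
E
python3 -c "
from h import *
p,d=cov('11');crop(p,230,420,170,270,4.2,'c_t11');need([-128,0,61])"
```

```text
blue x -104.7 19.7
(-90, np.float64(64.9)) (-70, np.float64(67.7)) (-50, np.float64(70.1)) (-30, np.float64(72.5)) (-10, np.float64(74.9)) (10, np.float64(77.2)) 
t 10.73 tcpC [-124.3   -0.8   61. ] tool axes in console:
 [[-0.    -0.001 -1.   ]
 [ 0.002 -1.     0.001]
 [-1.    -0.002  0.   ]] F [-0.2 -1.6  7.1] w -0.0
delta tool (m): [ 0.     -0.0008  0.0037]
```

View pics/c_t11.png

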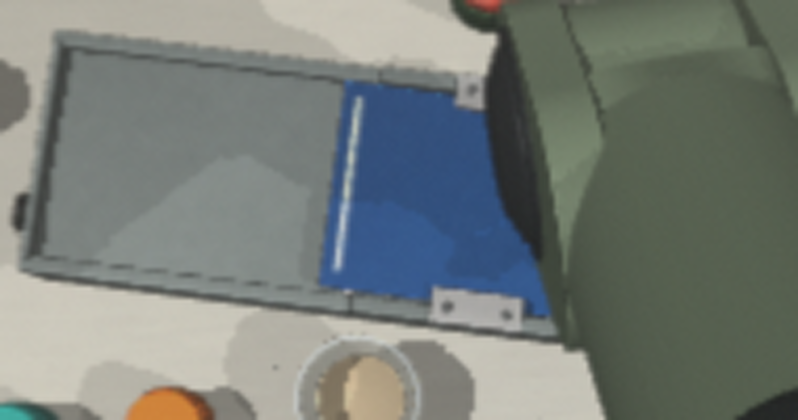

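Request:
carry_out --plan '[{"delta_pos": [-0.005, 0, 0], "spin": 0}, {"delta_pos": [-0.005, 0, -0.003], "spin": 0}, {"delta_pos": [0, 0, -0.008], "spin": 0}, {"delta_pos": [0, 0, -0.01], "spin": 0}, {"delta_pos": [0, 0, -0.01], "spin": 0}, {"delta_pos": [0, 0, -0.01], "spin": 0}, {"delta_pos": [0, 0, 0], "spin": 0}]'

```text
t: 11.32
tool_pos: [523.7, -157.6, 70.6]
ee_rot: [0.535, 0.463, -0.534, 0.463]
contact_force: [-0.2, 0.2, -0.9]
gripper_width: 0.2
```

```bash
python3 -c "
from h import *
p,d=cov('12');crop(p,230,420,170,270,4.2,'c_t12');p,d=snap('side','12');crop(p,250,380,120,280,3.7,'c_b12');need([30,0,76])"
```

```text
blue x -48.8 63.5
(-30, np.float64(67.8)) (-10, np.float64(68.9)) (10, np.float64(69.9)) (30, np.float64(71.1)) (50, np.float64(72.0)) 
t 11.42 tcpC [-82.6  -0.3  70.4] tool axes in console:
 [[ 0.     0.    -1.   ]
 [ 0.003 -1.    -0.   ]
 [-1.    -0.003 -0.   ]] F [ 0.4 -0.4 -0.8] w -0.4
delta tool (m): [-5.500e-03  1.000e-04 -1.126e-01]
```

View pics/c_b12.png

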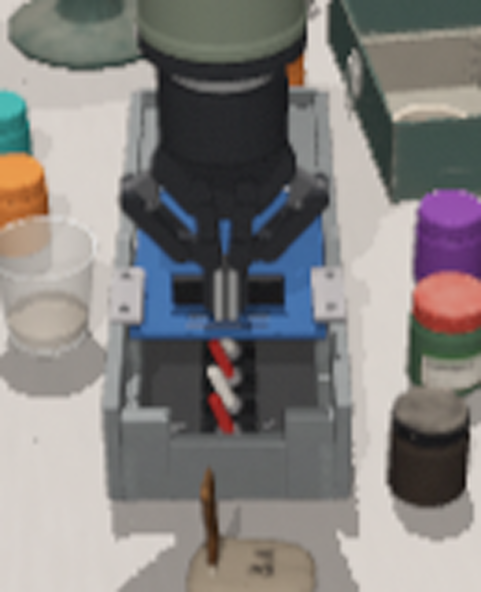

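Request:
carry_out --plan '[{"delta_pos": [-0.002, 0, -0.008], "spin": 0}, {"delta_pos": [-0.002, 0, -0.01], "spin": 0}, {"delta_pos": [-0.0015, 0, -0.01], "spin": 0}, {"delta_pos": [0, 0, -0.01], "spin": 0}, {"delta_pos": [0, 0, -0.01], "spin": 0}, {"delta_pos": [0, 0, -0.01], "spin": 0}, {"delta_pos": [0, 0, 0], "spin": 0}]'

```text
t: 12.0
tool_pos: [532.0, -100.5, 76.1]
ee_rot: [0.535, 0.463, -0.534, 0.463]
contact_force: [0.5, 0.4, -0.2]
gripper_width: 0.1
```

```bash
python3 -c "
from h import *
p,d=cov('13');p,d=snap('side','13');crop(p,250,380,120,280,3.7,'c_b13');need([30,0,76])"
```

```text
blue x 36.0 119.8
(50, np.float64(67.5)) (70, np.float64(66.9)) (90, np.float64(65.9)) (110, np.float64(65.2)) 
t 12.1 tcpC [-25.1  -0.3  76. ] tool axes in console:
 [[ 0.     0.    -1.   ]
 [ 0.003 -1.    -0.   ]
 [-1.    -0.003 -0.   ]] F [-0.  -0.   0.7] w 0.0
delta tool (m): [ 0.     -0.0001 -0.0551]
```

View pics/c_b13.png

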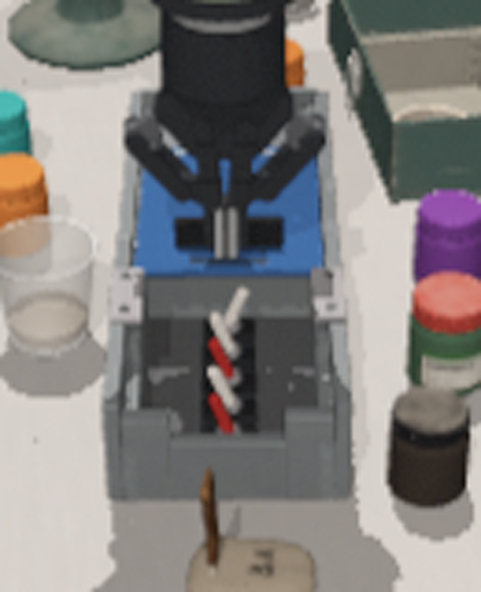

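Request:
carry_out --plan '[{"delta_pos": [0, 0, -0.01], "spin": 0}, {"delta_pos": [0, 0, -0.01], "spin": 0}, {"delta_pos": [0, 0, -0.01], "spin": 0}, {"delta_pos": [0, 0, -0.01], "spin": 0}, {"delta_pos": [0, 0, -0.008], "spin": 0}, {"delta_pos": [0, 0, -0.005], "spin": 0}, {"delta_pos": [0, 0, -0.002], "spin": 0}, {"delta_pos": [0, 0, 0], "spin": 0}]'

```text
t: 12.77
tool_pos: [539.7, -48.5, 76.1]
ee_rot: [0.535, 0.462, -0.535, 0.462]
contact_force: [-0.8, -0.9, -0.1]
gripper_width: -0.3
```

```bash
python3 -c "
from h import *
p,d=cov('14');p,d=snap('side','14');crop(p,250,380,120,280,3.7,'c_b14');need([30,0,76])"
```

```text
blue x 119.6 172.5
(130, np.float64(64.6)) (150, np.float64(64.3)) (170, np.float64(64.4)) 
t 12.87 tcpC [29.1 -0.2 76.1] tool axes in console:
 [[-0.     0.    -1.   ]
 [ 0.001 -1.    -0.   ]
 [-1.    -0.001  0.   ]] F [-0.3 -0.7  0.2] w 0.2
delta tool (m): [ 0.0001 -0.0002 -0.0009]
```

View pics/c_b14.png

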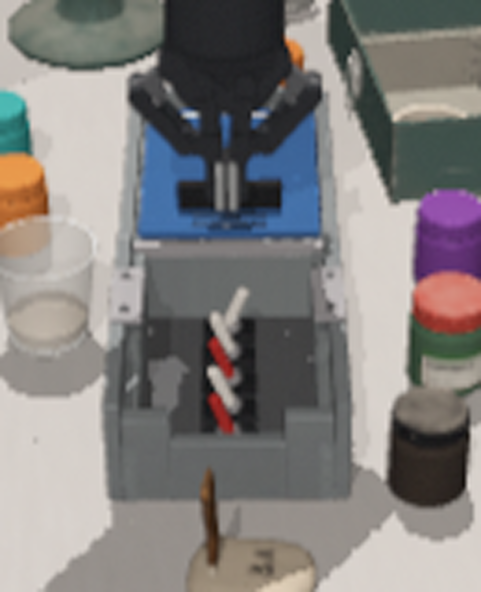

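Request:
carry_out --plan '[{"delta_pos": [0, 0, -0.003], "spin": 0}, {"delta_pos": [0, 0, -0.002], "spin": 0}, {"delta_pos": [0, 0, 0], "spin": 0}, {"delta_pos": [0, 0, 0.006], "spin": 0}, {"delta_pos": [-0.01, 0, 0.006], "spin": 0}, {"delta_pos": [-0.02, 0, 0], "spin": 0}, {"delta_pos": [-0.03, 0, 0], "spin": 0}, {"delta_pos": [0, 0, 0.02], "spin": 0}]'

```text
t: 13.53
tool_pos: [538.2, -73.3, 141.3]
ee_rot: [0.536, 0.462, -0.532, 0.464]
contact_force: [1.3, 1.2, 1.3]
gripper_width: -0.3
```

```bash
python3 -c "
from h import *
p,d=cov('15');crop(p,230,420,170,270,4.2,'c_t15');p,d=snap('side','15');crop(p,280,340,170,250,7,'c_b15');need([-60,34,130])"
```

```text
blue x 97.3 176.4
(110, np.float64(64.0)) (130, np.float64(64.7)) (150, np.float64(64.4)) (170, np.float64(64.6)) 
t 13.63 tcpC [ -1.2  -0.8 137.7] tool axes in console:
 [[-0.002 -0.002 -1.   ]
 [-0.002 -1.     0.002]
 [-1.     0.002  0.002]] F [-0.9 -0.8 -1. ] w 0.4
delta tool (m): [ 0.0078 -0.0347  0.0589]
```

View pics/c_b15.png

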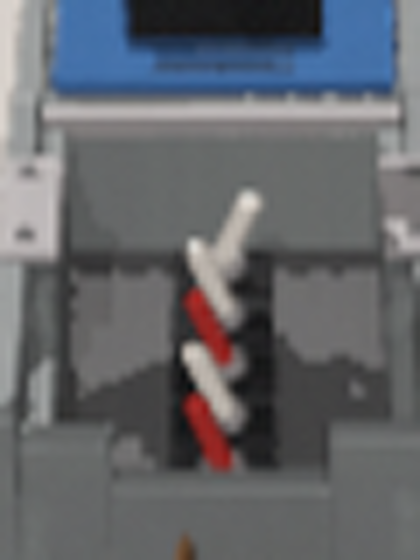

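View pics/c_t15.png

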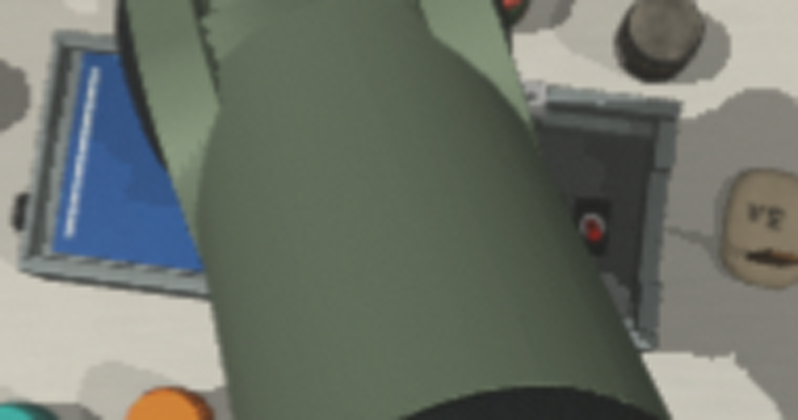

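```bash
python3 -c "
from h import *
t=[(195,403),(193,352),(192,297),(194,245),(252,200)]
uv=[(280+x/7-.43,170+y/7-.43) for x,y in t]
print(toC(plane('side',uv,46)).round(1))
D=np.load('pics/side15_d.npy');p=np.load('pics/side15_p.npy')
hsv=cv2.cvtColor(p,cv2.COLOR_RGB2HSV);H,S,V=cv2.split(hsv)
r=((H<8)|(H>172))&(S>120); m=np.zeros_like(r);m[195:245,295:330]=r[195:245,295:330]
n,l,s,c=cv2.connectedComponentsWithStats(m.astype(np.uint8))
for i in range(1,n):
  if s[i,4]>8:
    q=np.argwhere(l==i)[:,::-1]; C=toC(depthpts('side',q,D)); print(s[i],C.min(0).round(1),C.max(0).round(1),C.mean(0).round(1))
p=np.load('pics/top15_p.npy');D=np.load('pics/top15_d.npy')
hsv=cv2.cvtColor(p,cv2.COLOR_RGB2HSV);H,S,V=cv2.split(hsv)
r=((H<8)|(H>172))&(S>120); m=np.zeros_like(r);m[215:235,362:380]=r[215:235,362:380]
q=np.argwhere(m)[:,::-1]; C=toC(depthpts('top',q,D)); print(len(C),C.min(0).round(1),C.max(0).round(1),C.mean(0).round(1))
"
```

```text
[[-134.2    7.7   46. ]
 [-108.4    8.5   46. ]
 [ -79.6    9.1   46. ]
 [ -51.2    8.7   46. ]
 [ -26.1  -10.7   46. ]]
[306 211   7  11  34] [-86.8  -2.1  12.9] [-35.4  12.5  50.4] [-80.1   4.3  34.4]
[306 226   7  11  43] [-143.1   -2.2   14.1] [-93.   10.9  48.5] [-134.8    4.3   35. ]
10 [-136.4    1.6   36.9] [-131.    10.7   49.9] [-133.1    6.9   46.1]
```

Request:
carry_out --plan '[{"delta_pos": [0, 0, 0], "spin": 0.121}, {"delta_pos": [0, 0, 0], "spin": 0.121}, {"delta_pos": [0, 0, 0], "spin": 0.121}, {"delta_pos": [0, 0, 0], "spin": 0.121}, {"delta_pos": [0, 0, 0], "spin": 0.121}, {"delta_pos": [0, 0, 0], "spin": 0.121}, {"delta_pos": [0, 0, 0], "spin": 0.121}, {"delta_pos": [0, 0, 0], "spin": 0.121}]'

```text
t: 14.3
tool_pos: [535.4, -76.1, 136.3]
ee_rot: [-0.689, -0.158, 0.689, -0.158]
contact_force: [-0.2, 0.0, 0.5]
gripper_width: 0.1
```

Request:
carry_out --plan '[{"delta_pos": [0, 0, 0], "spin": 0.121}, {"delta_pos": [0, 0, 0], "spin": 0.121}, {"delta_pos": [0, 0, 0], "spin": 0.121}, {"delta_pos": [0, 0, 0], "spin": 0.121}, {"delta_pos": [0, 0, 0], "spin": 0.119}, {"delta_pos": [0, 0, 0], "spin": 0}]'

```text
t: 14.8
tool_pos: [535.5, -75.9, 136.3]
ee_rot: [-0.705, 0.054, 0.705, 0.054]
contact_force: [-0.1, -0.6, -0.8]
gripper_width: 0.0
```

```bash
python3 -c "
from h import *
need([-80,31,80]);print(np.round(manip.read_state()['joint_pos'],2))"
```

```text
t 14.8 tcpC [ 2.200e+00 -1.000e-01  1.363e+02] tool axes in console:
 [[ 0.     0.    -1.   ]
 [-1.     0.005 -0.   ]
 [ 0.005  1.     0.   ]] F [-0.1 -0.6 -0.8] w 0.0
delta tool (m): [0.0563 0.0823 0.0307]
[ 0.09  0.52 -0.08  1.91  0.06  0.72 -1.75]
```

Request:
carry_out --plan '[{"delta_pos": [0, 0.027, 0.01], "spin": 0}, {"delta_pos": [0, 0.027, 0.01], "spin": 0}, {"delta_pos": [0, 0.022, 0.008], "spin": 0}, {"delta_pos": [0.01, 0.006, 0.003], "spin": 0}, {"delta_pos": [0.025, 0, 0], "spin": 0}, {"delta_pos": [0.022, 0, 0], "spin": 0}, {"delta_pos": [0.01, 0, 0], "spin": 0}, {"delta_pos": [0, 0, 0], "spin": 0}]'

```text
t: 15.47
tool_pos: [491.9, -152.1, 67.4]
ee_rot: [-0.704, 0.05, 0.706, 0.051]
contact_force: [-0.8, -0.5, 0.1]
gripper_width: 0.0
```

```bash
python3 -c "
from h import *
p,d=snap('side','16');crop(p,260,360,140,260,5,'c_b16');need([-80,31,36]); print((proj('side',toW([[-80,31,70],[-80,31,36]]))-[260,140])*5)
"
```

```text
t 15.52 tcpC [-79.7  31.2  68.7] tool axes in console:
 [[ 0.     0.002 -1.   ]
 [-1.    -0.003 -0.   ]
 [-0.003  1.     0.002]] F [-0.2  0.1 -0.1] w 0.2
delta tool (m): [ 0.0327  0.0003 -0.0002]
[[185.80228816 319.0908075 ]
 [187.91535222 378.18512186]]
```

View pics/c_b16.png

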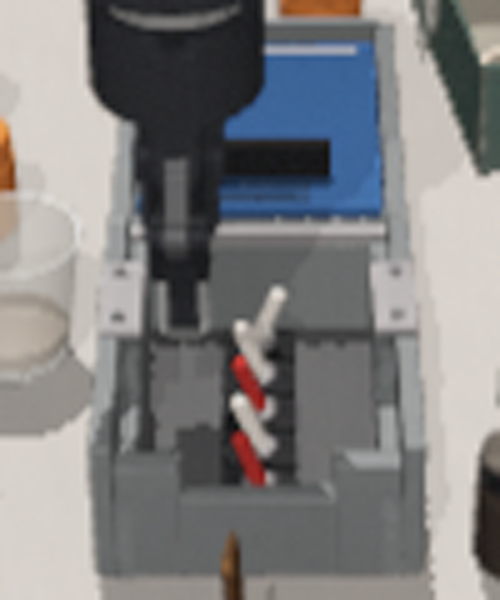

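Request:
carry_out --plan '[{"delta_pos": [0.012, 0, 0], "spin": 0}, {"delta_pos": [0.012, 0, 0], "spin": 0}, {"delta_pos": [0.008, 0, 0], "spin": 0}, {"delta_pos": [0, 0, 0], "spin": 0}]'

```text
t: 15.85
tool_pos: [493.0, -152.2, 36.8]
ee_rot: [-0.705, 0.051, 0.705, 0.051]
contact_force: [-0.9, -0.6, 0.9]
gripper_width: -0.2
```

```bash
python3 -c "
from h import *
p,d=snap('side','17');crop(p,260,360,140,260,5,'c_b17');need([-80,10,36])
"
```

```text
t 15.9 tcpC [-79.7  30.6  37.4] tool axes in console:
 [[ 0.     0.    -1.   ]
 [-1.    -0.002 -0.   ]
 [-0.002  1.     0.   ]] F [-0.1 -0.6 -0.9] w 0.2
delta tool (m): [ 0.0014  0.0004 -0.0206]
```

View pics/c_b17.png

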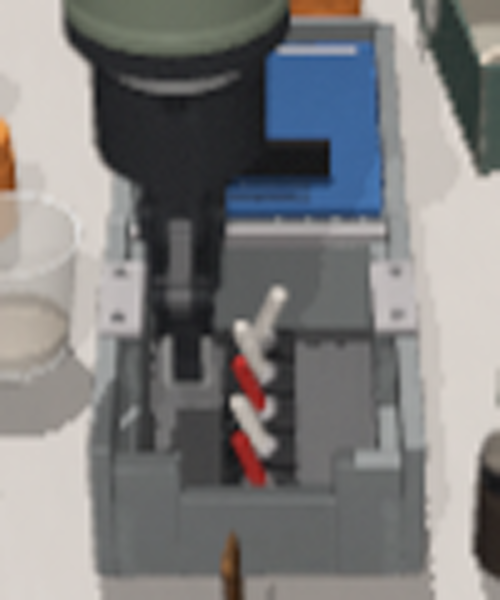

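Request:
carry_out --plan '[{"delta_pos": [0, 0, -0.004], "spin": 0}, {"delta_pos": [0, 0, -0.004], "spin": 0}, {"delta_pos": [0, 0, -0.004], "spin": 0}, {"delta_pos": [0, 0, -0.004], "spin": 0}, {"delta_pos": [0, 0, -0.003], "spin": 0}, {"delta_pos": [0, 0, 0], "spin": 0}, {"delta_pos": [0, 0, 0], "spin": 0}]'

```text
t: 16.48
tool_pos: [512.1, -155.1, 37.1]
ee_rot: [0.705, -0.052, -0.705, -0.052]
contact_force: [0.6, 0.6, -0.2]
gripper_width: -0.0
```

```bash
python3 -c "
from h import *
p,d=snap('side','18');crop(p,260,360,140,260,5,'c_b18');need([-80,9,36])
"
```

```text
t 16.53 tcpC [-79.7  11.7  37.1] tool axes in console:
 [[ 0.     0.    -1.   ]
 [-1.    -0.001 -0.   ]
 [-0.001  1.     0.   ]] F [-0.4 -0.4  0.7] w 0.2
delta tool (m): [ 0.0011  0.0003 -0.0027]
```

View pics/c_b18.png

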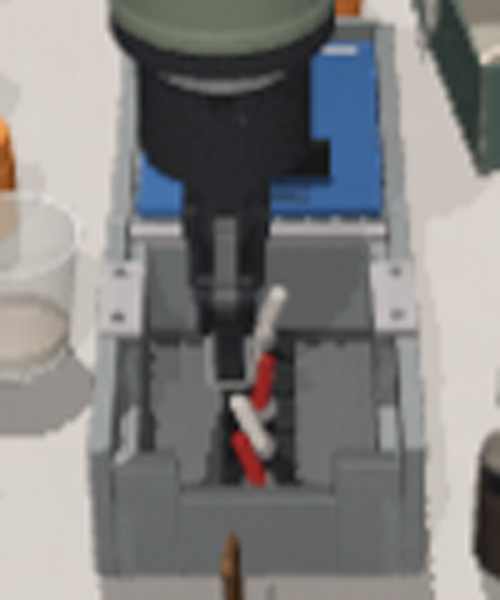

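Request:
carry_out --plan '[{"delta_pos": [0, 0, -0.002], "spin": 0}, {"delta_pos": [0, 0, -0.002], "spin": 0}, {"delta_pos": [0, 0, -0.001], "spin": 0}, {"delta_pos": [0, 0, 0], "spin": 0}, {"delta_pos": [0, 0, 0], "spin": 0}]'

```text
t: 16.95
tool_pos: [516.9, -155.9, 37.1]
ee_rot: [0.705, -0.052, -0.705, -0.052]
contact_force: [-0.3, -0.2, 0.1]
gripper_width: -0.3
```

```bash
python3 -c "
from h import *
p,d=snap('side','19');crop(p,260,360,140,260,5,'c_b19');need([-80,9,36])
"
```

```text
t 17.0 tcpC [-79.7   6.6  37.1] tool axes in console:
 [[ 0.    -0.    -1.   ]
 [-1.    -0.001 -0.   ]
 [-0.001  1.    -0.   ]] F [ 0.1 -1.   0.2] w -0.2
delta tool (m): [0.0011 0.0003 0.0024]
```

View pics/c_b19.png

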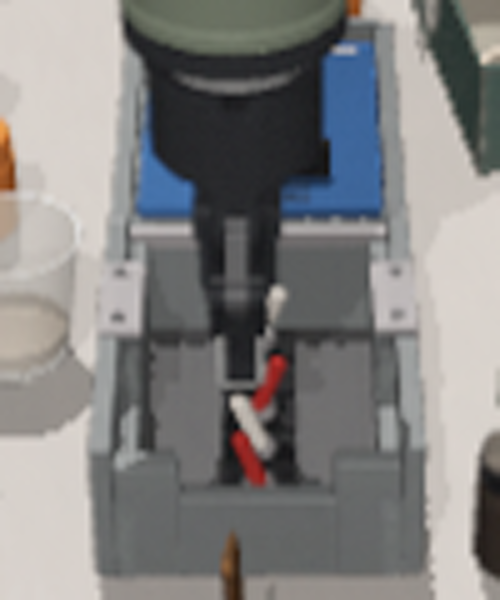

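Request:
carry_out --plan '[{"delta_pos": [0, 0, -0.001], "spin": 0}, {"delta_pos": [0, 0, -0.001], "spin": 0}, {"delta_pos": [0, 0, 0], "spin": 0}, {"delta_pos": [0, 0, 0], "spin": 0}]'

```text
t: 17.33
tool_pos: [518.3, -156.1, 37.0]
ee_rot: [-0.705, 0.052, 0.706, 0.052]
contact_force: [-4.8, 0.3, 1.0]
gripper_width: -0.1
```

Request:
carry_out --plan '[{"delta_pos": [0, 0, 0.008], "spin": 0}, {"delta_pos": [0, 0, 0.012], "spin": 0}, {"delta_pos": [0, 0, 0.006], "spin": 0}, {"delta_pos": [-0.012, 0, 0], "spin": 0}, {"delta_pos": [-0.025, 0, 0], "spin": 0}, {"delta_pos": [-0.025, 0, 0], "spin": 0}, {"delta_pos": [0, 0, 0], "spin": 0}]'

```text
t: 17.92
tool_pos: [494.9, -152.9, 102.9]
ee_rot: [0.707, -0.052, -0.703, -0.051]
contact_force: [0.8, 0.1, 0.9]
gripper_width: -0.1
```

```bash
python3 -c "
from h import *
p,d=snap('side','20');crop(p,280,340,170,250,7,'c_b20');need([-134,31,80])
"
```

```text
t 17.97 tcpC [-79.9  29.3 101.2] tool axes in console:
 [[-0.    -0.005 -1.   ]
 [-1.    -0.001  0.   ]
 [-0.001  1.    -0.005]] F [-0.2  0.1 -0.7] w 0.3
delta tool (m): [0.0212 0.0541 0.0018]
```

View pics/c_b20.png

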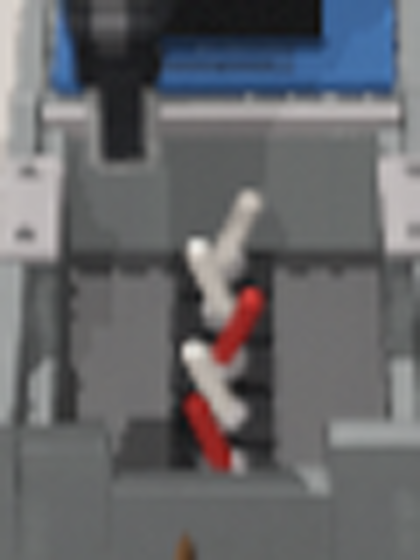

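```bash
python3 -c "
from h import *
a=np.load('pics/side15_p.npy')[190:240,297:330];b=np.load('pics/side20_p.npy')[190:240,297:330]
cv2.imwrite('pics/cmp.png',cv2.resize(np.hstack([a,b])[:,:,::-1],None,fx=11,fy=11,interpolation=cv2.INTER_NEAREST))
for p in ('15','20'):
  D=np.load(f'pics/side{p}_d.npy');im=np.load(f'pics/side{p}_p.npy').astype(int)
  w=(im.min(2)>150); m=np.zeros_like(w);m[195:235,300:322]=w[195:235,300:322]
  n,l,s,c=cv2.connectedComponentsWithStats(m.astype(np.uint8))
  for i in range(1,n):
    if s[i,4]>5: 
      q=np.argwhere(l==i)[:,::-1]; C=toC(depthpts('side',q,D)); k=C[:,2]>38; print(p,s[i],c[i].round(1),C[k].mean(0).round(1))
"
```

```text
15 [307 197  10  18  60] [311.3 205.4] [-43.5  -0.3  43.7]
15 [306 219   7  11  27] [309.2 223.8] [-192.6    5.9  110.1]
20 [307 197  10  18  61] [311.  206.1] [-90.2  -1.   79.2]
20 [306 219   9  12  37] [309.7 224.1] [-181.1    5.3  100. ]
```

View pics/cmp.png

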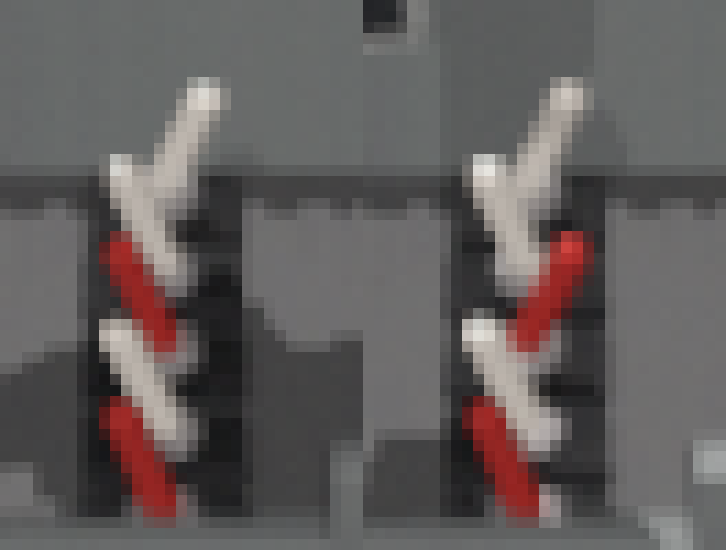

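Request:
carry_out --plan '[{"delta_pos": [0, 0.02, 0.001], "spin": 0}, {"delta_pos": [0, 0.024, 0.001], "spin": 0}, {"delta_pos": [0, 0.01, 0], "spin": 0}, {"delta_pos": [0.02, 0, 0], "spin": 0}, {"delta_pos": [0.015, 0, 0], "spin": 0}, {"delta_pos": [0, 0, 0], "spin": 0}]'

```text
t: 18.47
tool_pos: [481.8, -204.9, 61.4]
ee_rot: [-0.704, 0.051, 0.706, 0.052]
contact_force: [-1.6, 1.7, -0.4]
gripper_width: -0.0
```

```bash
python3 -c "
from h import *
p,d=snap('side','21');crop(p,260,360,140,260,5,'c_b21');need([-134,31,37])
"
```

```text
t 18.52 tcpC [-133.3   33.6   62.8] tool axes in console:
 [[ 0.001  0.003 -1.   ]
 [-1.    -0.001 -0.001]
 [-0.001  1.     0.003]] F [-0.2  0.4 -0.1] w -0.3
delta tool (m): [ 0.0258  0.0007 -0.0026]
```

View pics/c_b21.png

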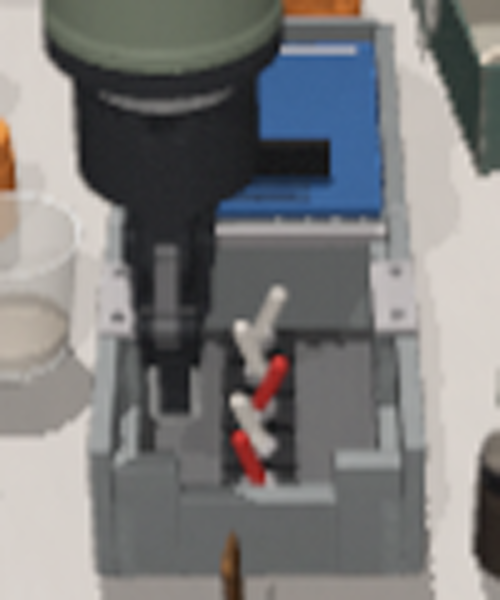

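Request:
carry_out --plan '[{"delta_pos": [0.008, 0, -0.003], "spin": 0}, {"delta_pos": [0.01, 0, 0], "spin": 0}, {"delta_pos": [0.0075, 0, 0], "spin": 0}, {"delta_pos": [0, 0, 0], "spin": 0}, {"delta_pos": [0, 0, 0], "spin": 0}]'

```text
t: 18.93
tool_pos: [485.9, -205.7, 38.2]
ee_rot: [-0.705, 0.052, 0.706, 0.052]
contact_force: [-0.6, 0.1, 0.2]
gripper_width: -0.1
```

Request:
carry_out --plan '[{"delta_pos": [0, 0, -0.004], "spin": 0}, {"delta_pos": [0, 0, -0.004], "spin": 0}, {"delta_pos": [0, 0, -0.004], "spin": 0}, {"delta_pos": [0, 0, -0.004], "spin": 0}, {"delta_pos": [0, 0, -0.004], "spin": 0}, {"delta_pos": [0, 0, -0.002], "spin": 0}, {"delta_pos": [0, 0, 0], "spin": 0}]'

```text
t: 19.52
tool_pos: [508.5, -209.2, 38.6]
ee_rot: [0.705, -0.052, -0.705, -0.052]
contact_force: [-0.7, 0.1, 0.5]
gripper_width: 0.3
```

```bash
python3 -c "
from h import *
p,d=snap('side','22');crop(p,260,360,140,260,5,'c_b22');need([-134,5,37])
"
```

```text
t 19.57 tcpC [-133.7    7.3   38.6] tool axes in console:
 [[ 0.    -0.    -1.   ]
 [-1.    -0.001 -0.   ]
 [-0.001  1.    -0.   ]] F [-0.4  1.2 -0.1] w 0.0
delta tool (m): [ 0.0016  0.0003 -0.0023]
```

View pics/c_b22.png

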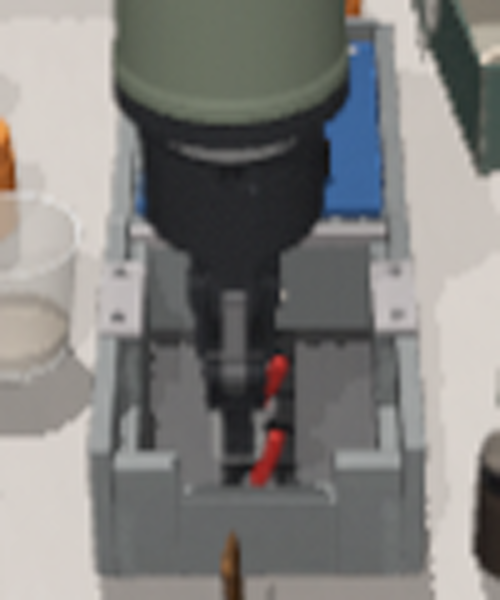

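Request:
carry_out --plan '[{"delta_pos": [0, 0, -0.001], "spin": 0}, {"delta_pos": [0, 0, -0.001], "spin": 0}, {"delta_pos": [0, 0, -0.001], "spin": 0}, {"delta_pos": [0, 0, 0], "spin": 0}, {"delta_pos": [0, 0, 0], "spin": 0}]'

```text
t: 19.98
tool_pos: [510.7, -209.5, 38.5]
ee_rot: [-0.705, 0.052, 0.705, 0.052]
contact_force: [-1.5, 0.3, 0.7]
gripper_width: -0.2
```

Request:
carry_out --plan '[{"delta_pos": [0, 0, -0.001], "spin": 0}, {"delta_pos": [0, 0, -0.0005], "spin": 0}, {"delta_pos": [0, 0, 0], "spin": 0}, {"delta_pos": [0, 0, 0], "spin": 0}]'

```text
t: 20.32
tool_pos: [511.3, -209.7, 38.3]
ee_rot: [-0.704, 0.052, 0.706, 0.052]
contact_force: [-6.7, 0.8, 1.6]
gripper_width: -0.4
```

Request:
carry_out --plan '[{"delta_pos": [0, 0, 0.008], "spin": 0}, {"delta_pos": [0, 0, 0.012], "spin": 0}, {"delta_pos": [0, 0, 0.007], "spin": 0}, {"delta_pos": [-0.015, 0, 0], "spin": 0}, {"delta_pos": [-0.03, 0, 0], "spin": 0}, {"delta_pos": [-0.035, 0, 0], "spin": 0}, {"delta_pos": [-0.035, 0, 0], "spin": 0}, {"delta_pos": [0, 0, 0], "spin": 0}]'

```text
t: 20.98
tool_pos: [488.1, -206.8, 159.5]
ee_rot: [0.708, -0.053, -0.702, -0.051]
contact_force: [0.7, 0.3, 0.7]
gripper_width: 0.1
```

Request:
carry_out --plan '[{"delta_pos": [-0.02, 0.035, 0], "spin": 0}, {"delta_pos": [0, 0.035, 0], "spin": 0}, {"delta_pos": [0, 0.035, 0], "spin": 0}, {"delta_pos": [0, 0.035, 0.01], "spin": 0}, {"delta_pos": [0, 0.035, 0.01], "spin": 0}, {"delta_pos": [0, 0.035, 0.01], "spin": 0}, {"delta_pos": [0, 0.035, 0.01], "spin": 0}, {"delta_pos": [0, 0, 0], "spin": 0}]'

```text
t: 21.65
tool_pos: [405.7, -449.1, 173.6]
ee_rot: [-0.705, 0.056, 0.705, 0.053]
contact_force: [-1.5, -1.2, -0.3]
gripper_width: 0.1
```

```bash
python3 -c "
from h import *
p,d=snap('side','23');p,d=cov('23');crop(p,220,440,130,290,3.6,'c_t23');need([-134,5,37])
"
```

```text
blue x 20.2 177.0
(30, np.float64(64.8)) (50, np.float64(67.7)) (70, np.float64(64.3)) (90, np.float64(64.4)) (110, np.float64(64.6)) (130, np.float64(64.6)) (150, np.float64(64.6)) (170, np.float64(64.9)) 
t 21.75 tcpC [-380.2   70.7  173.4] tool axes in console:
 [[-0.    -0.    -1.   ]
 [-1.     0.002  0.   ]
 [ 0.002  1.    -0.   ]] F [0.9 0.2 0.7] w 0.1
delta tool (m): [ 0.1363 -0.2464 -0.0653]
```

View pics/side23.png

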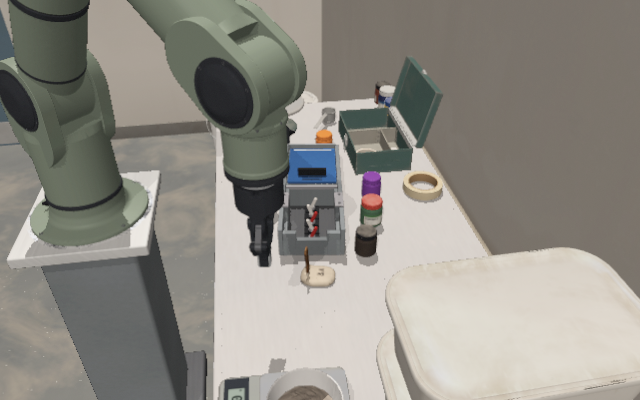

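View pics/c_t23.png

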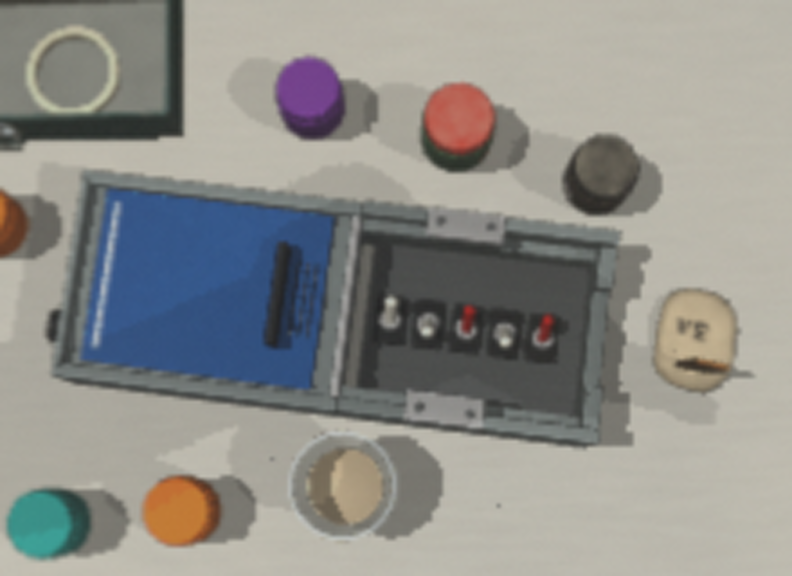

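```bash
python3 -c "
from h import *
p,d=snap('side','24');crop(p,280,380,160,270,5,'c_b24')"
```

```text
(no output)
```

View pics/c_b24.png

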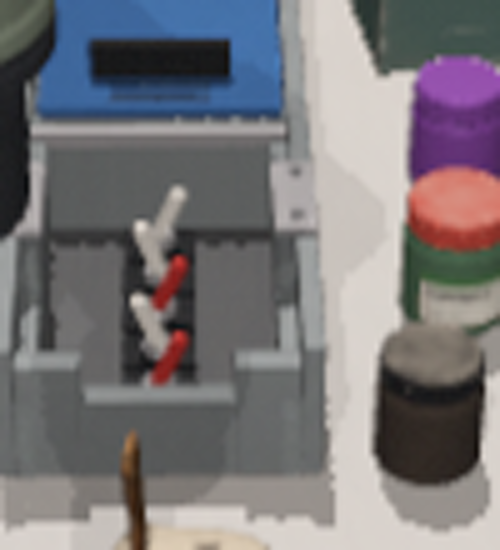

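The picture shows both red levers (tips at crop (180,262) and (180,340)) leaning right, parallel to white_on. The two other whites still lean left, the jar stands upright, and the cover lies beyond the lip.

```bash
python3 -c "
from cell import manip
print(manip.job_done())"
```

```text
the job is handed in; nothing more can be done
None
```

The job is handed in, at about 21.8 s of the 58 s allowed. The hand-in gives no verdict, but none of my checks failed.

- **Dark jar:** I moved it from the deck to the bench at about console (-161, -121) mm and released it. It still stands upright in the last pictures.
- **Cover:** I pressed the tail down about 6 mm and pushed the nose over the lip. Pushing on the bar then slid the cover right out. It lies level: the depth readings put its top at about 64.5 mm along its length. The one higher reading, 67.7 mm, is at the push bar. Its nose is at about x = 175 mm, so its centre is at about 96 mm against the 86 mm needed.
- **Red switches:** I pushed both over until they met their stops, at about 5 and 7 N. In the last pictures they lean parallel to the white lever that started towards -y.
- **White switches:** All three look as they did at the start.
- **Bystanders:** The green jar, the sample tile and the clear cup look unmoved.

The two cameras disagreed by about 4 mm along console x, so I used the mean of the two, and the moves bore it out. Two move calls were refused because I left out the "spin" key; nothing moved.

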